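# Unlock the pine kist, stand its lid upright and put the sugar away

### The arm

A 6-joint arm with a two-finger parallel gripper is mounted at the origin on the work surface. World frame = base frame: x ahead of the robot, y to its left, z up, the work surface at z = 0. Lengths are in m, angles in degrees, forces in N, time in s.
With the tool pointing down it reaches from about 0.325 to 0.75 m from the base axis. Payload 7.6 kg.
Tool frame: the origin (TCP) lies on the mounting face of the last link; the fingertips stand 173 mm ahead of it and the grasp point (between the pads) lies 155 mm ahead of it; z points along the fingers, y is the direction in which the jaws open and shut (so a half turn about z gives the same grasp; the last joint's range is limited). The gripper opens to 85 mm and grips with 20 to 120 N. Pads are 22 mm wide; open, the fingers measure 114 mm over their backs; the gripper's body (76 mm by 85 mm) begins 54 mm behind the grasp point. The pads swing forward as they close: fully open they stand 13 mm farther back than shut.
Start: joints at [60.602, 2.991, 80.254, -0, 96.75, -4.028], TCP at [0.225, 0.474, 0.405] pointing down, gripper open.
Joint ranges: [-166.34, 166.34], [-52.06, 124.39], [6.96, 135.62], [-60.46, 240.46], [14.63, 156.25], [-167.68, 167.68]. Speed limits (degrees/s): [147.25, 147.25, 172.46, 180, 180, 180].

### API

Orientations are given as a 3x3 rotation matrix whose columns are the frame's x, y, z axes.
In Python, from cell import read_state, eyes, workorder gives the robot as it stands.
- The arm moves only by the shell command python3 -m pendant 'ROWS' [OPENING]. ROWS is JSON, a list of rows, each an object of numbers: "tx", "ty", "tz": the shift along the tool's x, y, z in m; "ax", "ay", "az": the turn, a rotation vector about the tool's x, y, z in degrees. In form: [{"tx": .., "ty": .., "tz": .., "ax": .., "ay": .., "az": ..}, ...]. A call has 1 to 20 rows; each row shifts and turns the commanded pose from where the row before left it, along the tool's axes as they then stand; what a row does not reach is not made up. A row lasts 1/8 s, in which the tool goes at most 62.5 mm and 10.7 degrees, less where a joint would pass 70% of its speed; a pose out of reach is approached as far as the arm can. A call is refused whole if a number of a shift passes 0.0625 or a number of a turn 10.7, either way. A call with a gripper value outside its range is refused whole. OPENING is the gripper command: -1 is fully open, 1 is shut, values between are in proportion, set as the call begins (- or left out, the last holds). The fingers move at their own pace and stop on an object; the grip force is fixed at half the most. Time passes only in rows, so rows that do not move let the fingers close. It gives the time, the measured TCP pose, the force and the opening at its end, in the units of the state.
- read_state(): the state, without advancing time (a new reading comes with each control period).
- eyes.read_camera(name): name is "scene" or "side" or "wrist"; returns (picture, depth): 480x640x3 uint8, red, green, blue; 480x640 float32, m along the optical axis (not along the pixel's ray), 0 where there is no reading.
- eyes.camera_info(name): a dict with "vfov" (degrees; the focal length in pixels is half the picture's height over the tangent of half this angle, whatever the lens; pixels are square), "cx", "cy" (the principal point, pixels), "dist" ([k1, k2, p1, p2, k3] as OpenCV has them; the pictures are not rectified), "R" (3x3) and "t" (3): a world point X has camera coordinates R X + t; the wrist camera has in their place "T_tool_cam" (4x4, takes a point from camera to tool coordinates, whose origin is the TCP and whose axes are the flange's). Camera axes: x right, y down, z forward; pixel columns grow to the right and rows downward; lengths in m; the calibration is good to about 2 mm. A picture is of the moment at which its call begins: read the wrist's pose just before it. camera_info takes no time and is no camera call.
- workorder.close_job(): hands the job in, once; it reports no verdict.
The state is a dict: "t": time; "joint_positions": joint angles; "dq": joint speeds; "joint_torque": joint torques, N m; "tool_pos": TCP position; "ee_rot": TCP orientation; "force": force on the tool from outside, world axes, zero at the start; "wrist_torque": the same for the moment, N m; "gripper_width": finger opening in m.
Only numpy, scipy, OpenCV 4.12 (cv2) and the standard library are available. Lean on these libraries where they do the work, as an engineer would, in place of code of your own. Each camera call takes 0.05 s, during which the arm holds its last target.

### The job

Take the large ring-bowed key from the rack, push it fully home in the keyhole of the locked pine kist and give it a quarter turn clockwise to draw the hidden bolt. Then raise the lid until it stands straight up, square to the box and not leaning back on its stop, and set the sugar canister down gently inside, upright on the kist's floor. Leave the lid standing and the key turned in the lock, keep the canister from tipping over, and do not disturb the spare key, the mug or the spice carousel.

Things in the scene. Friction and masses are not known exactly. Their poses are not given: they have to be found in the camera images.
- key_bow (a point): The large steel lever key (89 mm, 60 g): middle of its flat octagonal ring bow, 39 mm across, 8 mm thick along the key's own y. Own z runs up the shank from tip to bow; the bit (flag at its foot) points to own -x. Below this point: bow ends 19.5 mm, collar underside 34, bit 48 to 62 (5 mm thick, reaching 17.5 mm from the axis), round tip of the 9 mm shank 70 mm
- key_collar (a point): Centre of the underside of the key's 19 mm wide collar, 34 mm below the middle of the bow. At the start the key hangs upright in a rack slot on this collar, bit towards the slot's open side; lifted straight up 40 mm it is free. Fully home in the lock, the collar rests on the lock plate
- keyhole (a point): Keyhole centre on top of the steel plate (50 x 47 mm, 2 mm above the wood) at the lid's front right corner, 115 mm from the lid's middle; axes of the lid (closed: x from the front to the hinge, z up). A 12 mm square hole plus a slot 7.5 mm wide reaching 19.5 mm towards the front (-x) for the bit. The key goes straight down, 36 mm from tip to collar
- lock (a joint): Turning part of the lock, rad: 0 locked, 1.57 fully unlocked; driven by the key turned clockwise seen from above (about 0.1 rad of play, 0.06 N m). The bolt frees the lid above 1.15. Once turned, the bit is caught under the lid, so the key stays in the lock as the lid swings up
- lid (a joint): Lid of the kist, rad: 0 closed, 1.57 straight up, stop at 1.9 (leaning back). Stiff hinge with 0.9 N m of friction: the lid stays where it is left; lifting takes about 6 to 10 N at the handle
- handle (a point): Middle of the lid's bar handle: round bar 12 mm thick, 120 mm long between its feet, parallel to the hinge, 175 mm in front of the hinge line and 48 mm above it when closed (38 mm above the lid's top). A vertical gripper can hold the bar while it turns in the fingers. With the lid upright the bar is behind it, 25 mm below the lid's upper edge
- kist_hinge (a point): Middle of the hinge line at the kist's back upper edge, 128 mm above the counter; its y axis is the hinge axis, its x axis points away from the kist (so the lid reaches 200 mm to -x when closed), z up
- kist_floor (a point): Middle of the kist's inner floor, 8 mm above the counter; axes as the hinge's. The kist is a pine box fixed to the counter, 200 mm (x) by 320 mm (y), 128 mm high, walls 8 mm, inside 184 x 304 mm and 120 mm deep, empty
- canister_mid (a point): Stainless sugar canister, middle of its body, 45 mm above its underside. 84 mm across (screw lid 87 mm), 90 mm high to the top of the closed screw lid, with a knob on top; z up; 0.3 to 0.65 kg
- canister_knob (a point): The canister's knob, 30 mm across and 26 mm high, on top of the screw lid: this point is on the axis at half its height, 103 mm above the underside. Good to lift by; the lid is screwed tight
- canister: The same canister, origin at the centre of its underside
- rack: Wooden key rack, 70 x 150 mm, fixed; origin at the centre of its underside. Top of its shelf at 62 mm, with two slots 13 mm wide at y = +40 and -40 mm, each from x = +7 mm to the open side at x = -27 mm; the keys' shanks stand at x = -5 mm. Either slot may hold the large key, the other the spare
- spare_head (a point): The spare key: smaller flat door key with a solid black head 26 mm wide, 60 mm long; middle of the head. Leave it in the rack
- mug: Brown mug 80 mm across and 95 mm high with a wooden honey dipper standing in it (to about 165 mm); origin at the centre of its underside. Leave alone
- carousel (a joint): Turn of the white spice carousel, rad, about its upright axis: 180 mm across, 160 mm high, with four empty shakers. Leave alone
- carousel_base: Foot of the spice carousel, fixed; origin at the centre of its underside

How it is judged:
By the outcome, as a careful person would: the job done as asked, in the order asked, and still so for the second after the job is handed in, with the robot touching nothing.
It also fails if it takes over 72 s, if anything falls off the work surface, if the arm or the gripper's body presses on something with over 40 N, if the wrist force passes 120 N, or if a joint passes its speed limit or range.

## Working session

There is one attempt and no reset: what is moved stays moved. The work goes in short steps, Python scripts to look and compute and a shell command to move; the robot and the scene stay as the last step left them, time stands still between calls to the robot, and variables do not carry over. Pictures are saved under pics/ and viewed, and the job is handed in when it is done.

```bash
ls; mkdir -p pics; cat > h.py <<'E'
import numpy as np, cv2
from cell import read_state, eyes, workorder
def K(i):
    f=240/np.tan(np.radians(i['vfov']/2)); return np.array([[f,0,i['cx']],[0,f,i['cy']],[0,0,1]])
def shot(name,fn):
    s=read_state(); p,d=eyes.read_camera(name); i=eyes.camera_info(name)
    cv2.imwrite(f'pics/{fn}.png',p[:,:,::-1])
    np.savez(f'pics/{fn}.npz',p=p,d=d,pos=s['tool_pos'],rot=s['ee_rot'],name=name)
    return p,d,s
def cam2w(fn):
    z=np.load(f'pics/{fn}.npz'); n=str(z['name']); i=eyes.camera_info(n)
    if n=='wrist':
        T=np.array(i['T_tool_cam']); R=z['rot']@T[:3,:3]; o=z['rot']@T[:3,3]+z['pos']
    else:
        R=np.array(i['R']).T; o=-R@np.array(i['t'])
    return z,i,R,o
def rays(fn,px):
    z,i,R,o=cam2w(fn)
    u=cv2.undistortPoints(np.array(px,float).reshape(-1,1,2),K(i),np.array(i['dist'])).reshape(-1,2)
    return o,(R@np.c_[u,np.ones(len(u))].T).T
def p3(fn,px):
    z=np.load(f'pics/{fn}.npz'); o,r=rays(fn,px)
    return np.array([o+r[k]*z['d'][int(round(v)),int(round(u))] for k,(u,v) in enumerate(px)])
def onz(fn,px,h):
    o,r=rays(fn,px); return np.array([o+q*(h-o[2])/q[2] for q in r])
def cloud(fn):
    z,i,R,o=cam2w(fn); d=z['d']; v,u=np.mgrid[:480,:640]
    _,r=rays(fn,np.c_[u.ravel(),v.ravel()]); P=o+r*d.ravel()[:,None]
    return P.reshape(480,640,3),d>0
def proj(fn,X):
    z,i,R,o=cam2w(fn); Xc=(np.array(X).reshape(-1,3)-o)@R
    return cv2.projectPoints(Xc.reshape(-1,1,3),np.zeros(3),np.zeros(3),K(i),np.array(i['dist']))[0].reshape(-1,2)
def tri(obs):
    A=np.zeros((3,3));b=np.zeros(3)
    for fn,px in obs:
        o,r=rays(fn,[px]); r=r[0]/np.linalg.norm(r[0]); M=np.eye(3)-np.outer(r,r); A+=M;b+=M@o
    X=np.linalg.solve(A,b); return X
E
python3 - <<'E'
from h import *
np.set_printoptions(precision=4,suppress=True)
for n in ('scene','side','wrist'):
    p,d,s=shot(n,n+'0'); i=eyes.camera_info(n); print(n,i['vfov'],i['dist'],(d>0).mean()); print(i.get('T_tool_cam'))
print(read_state())
E
```

```text
pics
scene 52.72287806439113 [-0.1199  0.      0.      0.      0.    ] 0.9960091145833333
None
side 56.63865941270177 [-0.0287  0.      0.      0.      0.    ] 0.9960123697916666
None
wrist 59.97256822663797 [-0.0284  0.      0.      0.      0.    ] 0.9959016927083333
[[-0.0003 -0.957  -0.2902  0.0742]
 [ 1.     -0.0002 -0.0005 -0.001 ]
 [ 0.0004 -0.2902  0.957   0.0302]
 [ 0.      0.      0.      1.    ]]
{'t': 0.15, 'joint_positions': array([60.6002,  3.0205, 80.297 , -0.0003, 96.7485, -4.0283]), 'dq': array([ 0.0218, -0.0723, -0.1267, -0.2233,  0.0528, -0.0656]), 'joint_torque': array([  0.0006, -38.1949, -36.0425,  -0.    ,   0.0046,  -0.    ]), 'tool_pos': array([0.2249, 0.4744, 0.4041]), 'ee_rot': array([[-0.9035,  0.4285, -0.0006],
       [ 0.4285,  0.9035, -0.001 ],
       [ 0.0001, -0.0011, -1.    ]]), 'force': array([ 0.0089, -0.1271, -0.0646]), 'wrist_torque': array([-0.0245,  0.0022,  0.0042]), 'gripper_width': 0.08566359093637417}
```

View pics/scene0.png

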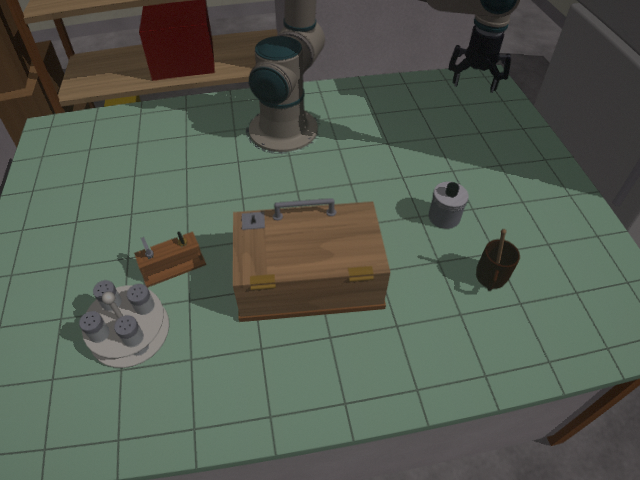

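View pics/side0.png

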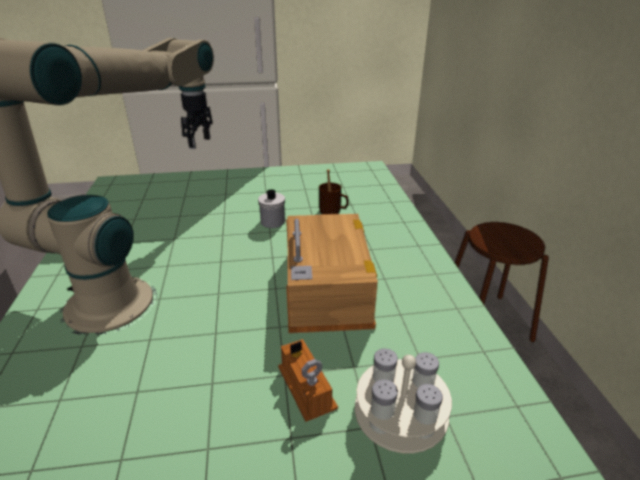

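View pics/wrist0.png

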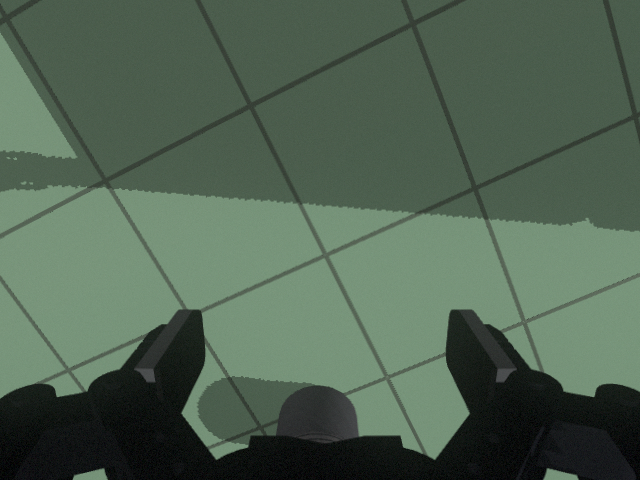

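The scene view shows the silver ring key at about (147,248) and the black spare at (182,238). The kist spans (235–385, 205–315), with its lock plate at (253,220). The canister is at (447,205). Next I'll measure these in 3D.

```bash
python3 - <<'E'
from h import *
np.set_printoptions(precision=4,suppress=True)
for n in('scene0','side0'):
    P,ok=cloud(n)
    x,y,z=P[...,0],P[...,1],P[...,2]
    print(n,'table z',np.median(z[ok&(abs(z)<.02)&(x>.2)&(x<.9)]))
    m=ok&(abs(z-.128)<.012)&(x>.25)&(x<.8)&(abs(y)<.3)
    pts=P[m]; print(len(pts)); r=cv2.minAreaRect(pts[:,:2].astype(np.float32)*1000); print('lid',r,np.median(pts[:,2]),cv2.boxPoints(r))
    m=ok&(z>.1)&(z<.2)&(y>.2)&(x>.2)&(x<.9)
    pts=P[m]; print('tall left', [ (np.round(c,3)) for c in pts[::max(1,len(pts)//12)]])
    m=ok&(abs(z-.062)<.008)&(y<-.12)&(x>.2)&(x<.62)
    pts=P[m]; r=cv2.minAreaRect(pts[:,:2].astype(np.float32)*1000); print('rack',len(pts),r,np.median(pts[:,2]))
for n,px in (('scene0',[(147,248),(149,255),(182,238),(254,218),(278,207),(332,203),(452,188),(447,195),(123,320),(497,250)]),('side0',[(312,371),(295,348),(302,272),(272,194),(297,240),(330,190),(409,361)])):
    print(n,p3(n,px))
E
python3 - <<'E'
import cv2
a=cv2.imread('pics/scene0.png'); b=cv2.imread('pics/side0.png')
c=cv2.resize(a[190:300,110:290],None,fx=4,fy=4,interpolation=cv2.INTER_CUBIC); cv2.imwrite('pics/c1.png',c)
c=cv2.resize(b[200:430,240:400],None,fx=2.6,fy=2.6,interpolation=cv2.INTER_CUBIC); cv2.imwrite('pics/c2.png',c)
E
```

```text
scene0 table z 0.0001978282199677217
9476
lid ((563.16796875, -18.786224365234375), (319.34307861328125, 210.69700622558594), 85.50175476074219) 0.13817466854607002 [[ 445.6212 -169.7036]
 [ 655.6691 -186.2283]
 [ 680.7147  132.1312]
 [ 470.6668  148.6558]]
tall left [array([0.2  , 0.941, 0.198]), array([0.226, 0.942, 0.167]), array([0.249, 0.94 , 0.163]), array([0.22 , 0.944, 0.122]), array([0.216, 0.94 , 0.105]), array([0.341, 0.938, 0.19 ]), array([0.281, 0.941, 0.125]), array([0.285, 0.939, 0.11 ]), array([0.349, 0.941, 0.143]), array([0.371, 0.94 , 0.136]), array([0.394, 0.942, 0.116]), array([0.453, 0.361, 0.117]), array([0.637, 0.4  , 0.101])]
rack 1652 ((531.037841796875, -373.7890319824219), (143.95767211914062, 290.27032470703125), 53.61166763305664) 0.062280627158642965
side0 table z -0.00012001553777341023
5849
lid ((563.5491333007812, -19.0726318359375), (329.0547790527344, 209.2173614501953), 85.37474060058594) 0.1375378737173768 [[ 446.0139 -174.6288]
 [ 654.5499 -191.4997]
 [ 681.0844  136.4835]
 [ 472.5483  153.3544]]
tall left [array([0.595, 2.365, 0.2  ]), array([0
[... 255 characters left out ...]
132]), array([0.227, 0.944, 0.12 ]), array([0.472, 0.944, 0.101]), array([0.443, 0.346, 0.101])]
rack 2799 ((521.587890625, -342.3426208496094), (195.5865478515625, 351.66204833984375), 0.21032287180423737) 0.06140404488782458
scene0 [[ 0.49   -0.371   0.1038]
 [ 0.4823 -0.376   0.0691]
 [ 0.4658 -0.2942  0.0926]
 [ 0.4626 -0.1245  0.1223]
 [ 0.487  -0.0695  0.1739]
 [ 0.4963  0.048   0.1731]
 [ 0.4456  0.3591  0.1136]
 [ 0.4487  0.3491  0.0941]
 [ 0.6794 -0.4088  0.1207]
 [ 0.608   0.4241  0.0575]]
side0 [[ 0.4791 -0.3513  0.0612]
 [ 0.4509 -0.3052  0.082 ]
 [ 0.4869 -0.1219  0.1354]
 [ 0.4434  0.3527  0.1082]
 [ 0.4834 -0.0562  0.182 ]
 [ 0.6412  0.4044  0.0851]
 [ 0.636  -0.4422  0.1604]]
```

View pics/c1.png

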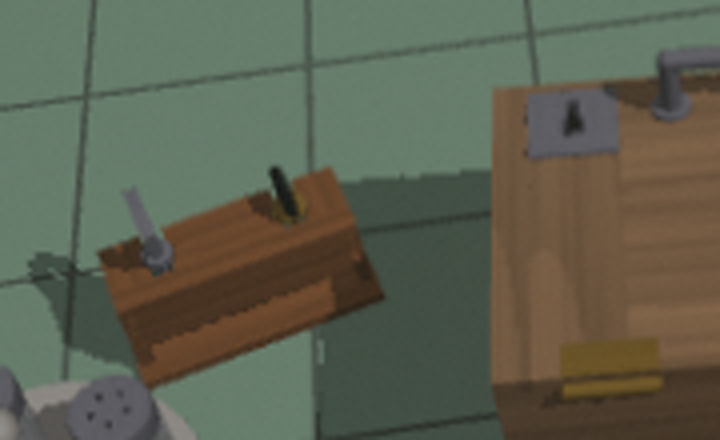

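View pics/c2.png

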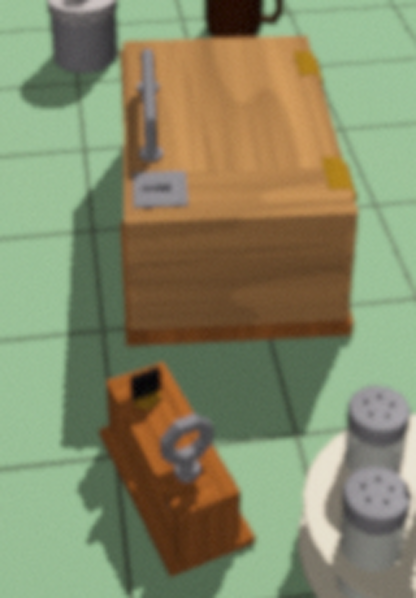

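```bash
cat >> h.py <<'E'
from scipy.spatial.transform import Rotation as Ro
def down(yaw,tilt=None):
    a=np.radians(yaw); y=np.array([np.cos(a),np.sin(a),0]); z=np.array([0,0,-1.]); return np.c_[np.cross(y,z),y,z]
def plan(p1,R1,N,p0=None,R0=None):
    s=read_state(); p0=s['tool_pos'] if p0 is None else np.array(p0); R0=s['ee_rot'] if R0 is None else R0
    r=Ro.from_matrix(R0.T@R1).as_rotvec(degrees=True)/N; r=np.round(r,2)
    Q=Ro.from_rotvec(r,degrees=True).as_matrix()
    M=sum(np.linalg.matrix_power(Q,k) for k in range(N))
    d=np.round(np.linalg.solve(M,R0.T@(np.array(p1)-p0)),4)
    p,R=p0.copy(),R0.copy()
    for k in range(N): p=p+R@d; R=R@Q
    print(N,'x {"tx":%g,"ty":%g,"tz":%g,"ax":%g,"ay":%g,"az":%g}'%(*d,*r),'end',np.round(p,4), 'yaw',np.degrees(np.arctan2(R[1,1],R[0,1])).round(2),'zdir',R[:,2].round(3))
    return p,R
E
python3 - <<'E'
from h import *
p,R=plan([.46,0.0,.40],down(85.5),10)
plan([.46,-0.22,.40],down(100),4,p,R)
E
```

```text
10 x {"tx":-0.0358,"ty":-0.0394,"tz":0.0004,"ax":-0.01,"ay":-0,"az":-2.09} end [ 4.595e-01 -3.000e-04  4.001e-01] yaw 85.53 zdir [-0.     0.001 -1.   ]
4 x {"tx":0.0008,"ty":-0.0551,"tz":0,"ax":0.01,"ay":-0,"az":-3.62} end [ 0.4599 -0.2202  0.4001] yaw 100.01 zdir [-0. -0. -1.]
```

```bash
R='' ; python3 -m pendant '[{"tx":-0.0358,"ty":-0.0394,"az":-2.09},{"tx":-0.0358,"ty":-0.0394,"az":-2.09},{"tx":-0.0358,"ty":-0.0394,"az":-2.09},{"tx":-0.0358,"ty":-0.0394,"az":-2.09},{"tx":-0.0358,"ty":-0.0394,"az":-2.09},{"tx":-0.0358,"ty":-0.0394,"az":-2.09},{"tx":-0.0358,"ty":-0.0394,"az":-2.09},{"tx":-0.0358,"ty":-0.0394,"az":-2.09},{"tx":-0.0358,"ty":-0.0394,"az":-2.09},{"tx":-0.0358,"ty":-0.0394,"az":-2.09},{}]' && python3 -c "
from h import *
shot('wrist','w1')" && python3 -m pendant '[{"ty":-0.055,"az":-3.62},{"ty":-0.055,"az":-3.62},{"ty":-0.055,"az":-3.62},{"ty":-0.055,"az":-3.62},{}]' -0.2 && python3 -c "
from h import *
shot('wrist','w2')"
```

```text
$[0]: bad value
```

```bash
python3 -m pendant '[{"tx":-0.0358,"ty":-0.0394,"tz":0,"ax":0,"ay":0,"az":-2.09},{"tx":-0.0358,"ty":-0.0394,"tz":0,"ax":0,"ay":0,"az":-2.09},{"tx":-0.0358,"ty":-0.0394,"tz":0,"ax":0,"ay":0,"az":-2.09},{"tx":-0.0358,"ty":-0.0394,"tz":0,"ax":0,"ay":0,"az":-2.09},{"tx":-0.0358,"ty":-0.0394,"tz":0,"ax":0,"ay":0,"az":-2.09},{"tx":-0.0358,"ty":-0.0394,"tz":0,"ax":0,"ay":0,"az":-2.09},{"tx":-0.0358,"ty":-0.0394,"tz":0,"ax":0,"ay":0,"az":-2.09},{"tx":-0.0358,"ty":-0.0394,"tz":0,"ax":0,"ay":0,"az":-2.09},{"tx":-0.0358,"ty":-0.0394,"tz":0,"ax":0,"ay":0,"az":-2.09},{"tx":-0.0358,"ty":-0.0394,"tz":0,"ax":0,"ay":0,"az":-2.09},{"tx":0,"ty":0,"tz":0,"ax":0,"ay":0,"az":0}]' && python3 -c "
from h import *
shot('wrist','w1');print(read_state()['t'])" && python3 -m pendant '[{"tx":0,"ty":-0.055,"tz":0,"ax":0,"ay":0,"az":-3.62},{"tx":0,"ty":-0.055,"tz":0,"ax":0,"ay":0,"az":-3.62},{"tx":0,"ty":-0.055,"tz":0,"ax":0,"ay":0,"az":-3.62},{"tx":0,"ty":-0.055,"tz":0,"ax":0,"ay":0,"az":-3.62},{"tx":0,"ty":0,"tz":0,"ax":0,"ay":0,"az":0}]' -0.2 && python3 -c "
from h import *
shot('wrist','w2')"
```

```text
t: 1.52
tool_pos: [0.4605, -0.0027, 0.4037]
ee_rot: [[-0.997, 0.082, -0.002], [0.082, 0.997, -0.0], [0.002, -0.0, -1.0]]
force: [-0.9, 0.1, -0.3]
gripper_width: 0.0856
1.575
t: 2.2
tool_pos: [0.4629, -0.2212, 0.4042]
ee_rot: [[-0.985, -0.171, -0.001], [-0.171, 0.985, 0.0], [0.001, 0.001, -1.0]]
force: [0.9, 0.3, 0.1]
gripper_width: 0.0515
```

View pics/w1.png

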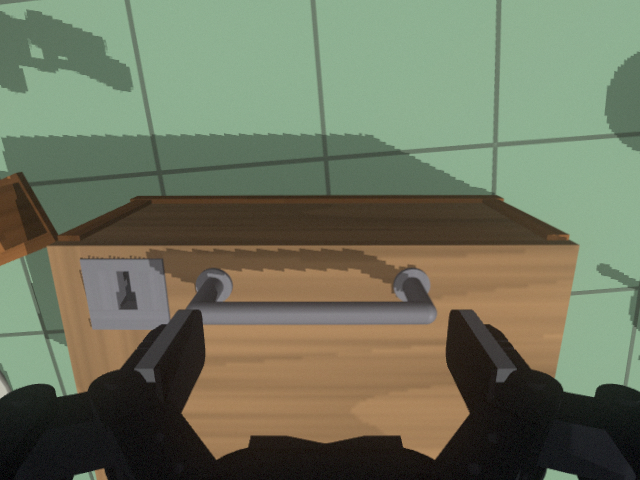

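View pics/w2.png

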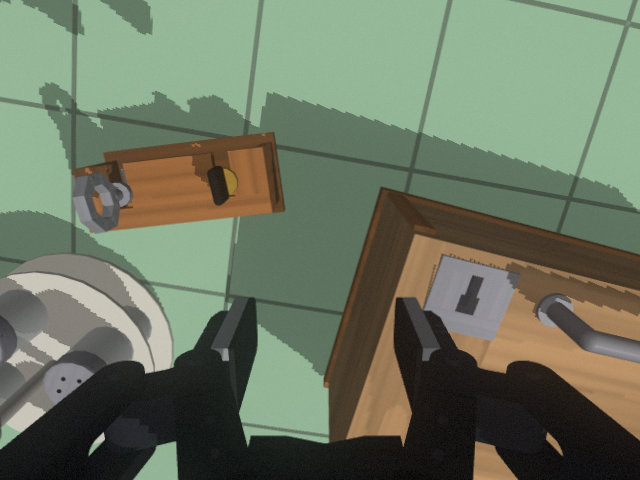

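w1 shows the keyhole at about (127,292), slot toward the front, and the bar handle at y≈312. w2 shows the ring bow at (98,203) and the spare's head at (218,185), with the slots opening toward the robot (up in the picture).

```bash
python3 - <<'E'
from h import *
np.set_printoptions(precision=4,suppress=True)
a=cv2.imread('pics/w2.png'); c=cv2.resize(a[110:250,50:300],None,fx=3.2,fy=3.2,interpolation=cv2.INTER_CUBIC); cv2.imwrite('pics/c3.png',c)
a=cv2.imread('pics/w1.png'); b=cv2.imread('pics/w2.png')
c=np.hstack([cv2.resize(a[240:345,70:180],None,fx=3.5,fy=3.5,interpolation=cv2.INTER_CUBIC)[:360],cv2.resize(b[240:345,420:530],None,fx=3.5,fy=3.5,interpolation=cv2.INTER_CUBIC)[:360]]); cv2.imwrite('pics/c4.png',c)
P,ok=cloud('w2'); x,y,z=P[...,0],P[...,1],P[...,2]
m=ok&(abs(z-.062)<.004)&(y<-.2)&(x<.56)
v,u=np.where(m); print('shelf',len(v),u.min(),u.max(),v.min(),v.max()); pts=P[m]
r=cv2.minAreaRect(pts[:,:2].astype(np.float32)*1000);print(r,cv2.boxPoints(r), np.median(pts[:,2]))
m=ok&(z>.075)&(y<-.2)&(x<.53)&(y>-.42)
v,u=np.where(m);pts=P[m]
print(len(pts),pts[::max(1,len(pts)//15)])
for n in('w1','w2'):
    P,ok=cloud(n);x,y,z=P[...,0],P[...,1],P[...,2]
    for lo,hi in((.13,.1395),(.1395,.145),(.165,.185)):
        m=ok&(z>lo)&(z<hi)&(x>.4)&(y>-.2);pts=P[m]
        if len(pts)>10:
            r=cv2.minAreaRect(pts[:,:2].astype(np.float32)*1000);print(n,lo,len(pts),np.median(pts[:,2]),r);print(cv2.boxPoints(r))
E
```

```text
shelf 9924 5 272 147 292
((489.7326354980469, -374.71990966796875), (93.70215606689453, 239.7738037109375), 34.801822662353516) [[ 382.8375 -303.0168]
 [ 519.686  -499.9026]
 [ 596.6277 -446.423 ]
 [ 459.7793 -249.5373]] 0.06263425809375611
39973 [[ 0.4386 -0.3059  0.0757]
 [ 0.4564 -0.2524  0.2399]
 [ 0.4764 -0.2455  0.2413]
 [ 0.4579 -0.2691  0.2875]
 [ 0.4617 -0.2605  0.2861]
 [ 0.4587 -0.2735  0.2977]
 [ 0.4492 -0.2459  0.3064]
 [ 0.4615 -0.2709  0.3009]
 [ 0.4507 -0.2118  0.3037]
 [ 0.4485 -0.2429  0.3136]
 [ 0.4532 -0.2339  0.3085]
 [ 0.4528 -0.2313  0.3099]
 [ 0.4525 -0.2293  0.3114]
 [ 0.4507 -0.224   0.3136]
 [ 0.4502 -0.2138  0.3138]
 [ 0.4413 -0.2033  0.3217]]
w1 0.13 60616 0.1385457937472756 ((548.0414428710938, -18.66168212890625), (321.87322998046875, 184.28842163085938), 85.53559112548828)
[[ 443.6495 -171.9375]
 [ 627.3788 -186.2825]
 [ 652.4333  134.6142]
 [ 468.7041  148.9591]]
w1 0.1395 11033 0.14016180817982285 ((548.6487426757812, -18.70550537109375), (318.6611328125, 178.50657653808594), 85.50106048583984)
[[ 447.1725 -170.5441]
 [ 625.129  -184.5462]
 [ 650.125
[... 236 characters left out ...]
 [483.3055  51.8087]]
w2 0.13 23129 0.13847339321620136 ((538.3444213867188, -77.04782104492188), (207.11544799804688, 168.18630981445312), 84.06487274169922)
[[ 443.9939 -171.355 ]
 [ 611.2787 -188.7459]
 [ 632.6949   17.2594]
 [ 465.4102   34.6502]]
w2 0.1395 6584 0.1404265621929383 ((536.39697265625, -79.46758270263672), (198.48643493652344, 163.09474182128906), 85.39643859863281)
[[ 447.1473 -171.8456]
 [ 609.7159 -184.9357]
 [ 625.6466   12.9104]
 [ 463.078    26.0005]]
w2 0.165 1638 0.18053454688195336 ((480.94171142578125, -61.76218795776367), (37.6959228515625, 12.433876037597656), 85.86266326904297)
[[473.3811 -80.1125]
 [485.7826 -81.0096]
 [488.5023 -43.4119]
 [476.1008 -42.5148]]
```

View pics/c3.png

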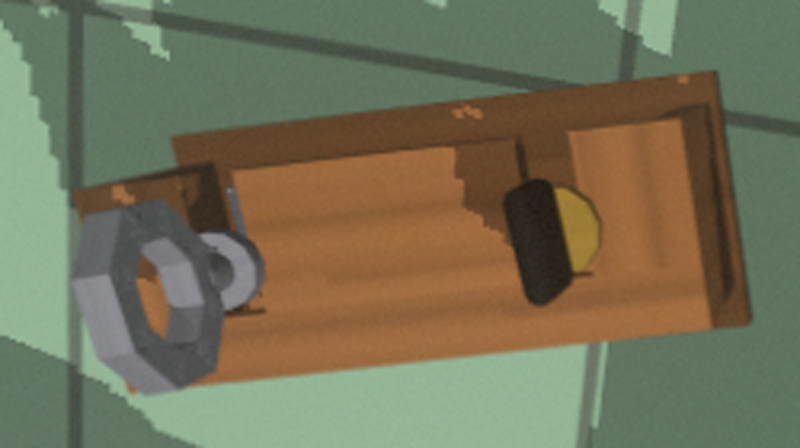

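View pics/c4.png

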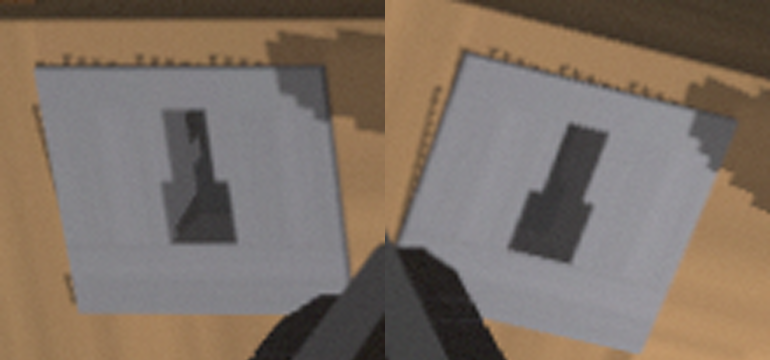

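```bash
python3 - <<'E'
from h import *
np.set_printoptions(precision=4,suppress=True)
for n in('w2','scene0','side0'):
    P,ok=cloud(n); x,y,z=P[...,0],P[...,1],P[...,2]
    D=np.hypot(x-.485,y+.36)
    m=ok&(z>.080)&(z<.125)&(D<.045)
    pts=P[m]
    if len(pts)>5:
        print(n,'bow',len(pts),pts.min(0),pts.max(0),pts.mean(0),cv2.minAreaRect(pts[:,:2].astype(np.float32)*1000))
P,ok=cloud('w2'); x,y,z=P[...,0],P[...,1],P[...,2]
u=np.arange(640)[None]+0*x; v=np.arange(480)[:,None]+0*x
m=ok&(abs(z-.062)<.005)&(u<300)&(u>95)&(v<225)&(y>-.42); pts=P[m]
m2=np.zeros((480,640),np.uint8); m2[m]=255; cv2.imwrite('pics/m.png',m2[100:250,50:310])
r=cv2.minAreaRect(pts[:,:2].astype(np.float32)*1000);print('shelf',r,cv2.boxPoints(r))
# edges on shelf plane from crop c3
c=lambda a,b:(50+a/3.2,110+b/3.2)
px=[c(233,172),c(683,120),c(712,327),c(140,388)]
X=onz('w2',px,.062);print(X)
print('edge yaw front',np.degrees(np.arctan2(*(X[1]-X[0])[[1,0]])),'right end',np.degrees(np.arctan2(*(X[2]-X[1])[[1,0]])),'back',np.degrees(np.arctan2(*(X[2]-X[3])[[1,0]])))
print('collar top?',onz('w2',[c(232,270)],.066))
kh=[('w1',(126.86,300.86)),('w2',(467.4,304.9))]
for f,p in kh: print('kh',onz(f,[p],.140))
print(tri(kh))
e=lambda a,b:(70+a/3.5,240+b/3.5)
print('slot end mid',onz('w1',[e(183,110)],.14)); print('slot end w2',onz('w2',[(420+(588-385)/3.5,240+128/3.5)],.14))
# plate corners w1
X=onz('w1',[e(36,67),e(325,67),e(350,283),e(78,313)],.14);print('plate',X)
E
```

```text
w2 bow 2014 [ 0.4533 -0.3891  0.0801] [ 0.4926 -0.3683  0.118 ] [ 0.4719 -0.377   0.1022] ((473.1650390625, -378.4113464355469), (39.56926345825195, 10.195053100585938), 18.380407333374023)
scene0 bow 69 [ 0.4623 -0.3834  0.0906] [ 0.4957 -0.3672  0.119 ] [ 0.4846 -0.3738  0.1089] ((478.1611022949219, -376.05712890625), (34.851680755615234, 8.273534774780273), 19.926719665527344)
side0 bow 239 [ 0.4564 -0.3882  0.08  ] [ 0.4936 -0.3696  0.117 ] [ 0.4747 -0.3797  0.0997] ((474.7366638183594, -377.9410400390625), (39.13389587402344, 10.550718307495117), 16.88932228088379)
shelf ((463.56146240234375, -334.1878662109375), (50.52097702026367, 135.55897521972656), 16.015235900878906) [[ 420.5815 -276.0082]
 [ 457.9813 -406.3059]
 [ 506.5414 -392.3676]
 [ 469.1417 -262.0698]]
[[ 0.4508 -0.3778  0.062 ]
 [ 0.4213 -0.2752  0.062 ]
 [ 0.4686 -0.262   0.062 ]
 [ 0.5078 -0.3988  0.062 ]]
edge yaw front 106.05434259817024 right end 15.61784992932984 back 105.97468076869745
collar top? [[ 0.4732 -0.3754  0.066 ]]
kh [[ 0.4863 -0.1289  0.14  ]]
kh [[ 0.4866 -0.1282  0.14  ]]
[ 0.4861 -0.1285  0.1407]
slot end mid [[ 0.4669 -0.1274  0.14  ]]
slot end w2 [[ 0.4672 -0.1269  0.14  ]]
plate [[ 0.4571 -0.1512  0.14  ]
 [ 0.4611 -0.1011  0.14  ]
 [ 0.502  -0.1047  0.14  ]
 [ 0.5042 -0.1557  0.14  ]]
```

View pics/m.png

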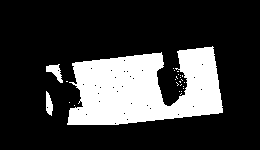

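```bash
python3 - <<'E'
from h import *
p,R=plan([.4737,-.3782,.32],down(106.2),4)
plan([.4737,-.3782,.252],down(106.2),3,p,R)
E
```

```text
4 x {"tx":0.0058,"ty":-0.0393,"tz":0.0211,"ax":0.01,"ay":-0.01,"az":-1.57} end [ 0.4738 -0.3781  0.3198] yaw 106.2 zdir [ 0.  0. -1.]
3 x {"tx":0,"ty":-0,"tz":0.0226,"ax":0.01,"ay":0.01,"az":0} end [ 0.4738 -0.3781  0.252 ] yaw 106.2 zdir [-0. -0. -1.]
```

```bash
python3 -m pendant '[{"tx":0.0058,"ty":-0.0393,"tz":0.0211,"ax":0.01,"ay":-0.01,"az":-1.57},{"tx":0.0058,"ty":-0.0393,"tz":0.0211,"ax":0.01,"ay":-0.01,"az":-1.57},{"tx":0.0058,"ty":-0.0393,"tz":0.0211,"ax":0.01,"ay":-0.01,"az":-1.57},{"tx":0.0058,"ty":-0.0393,"tz":0.0211,"ax":0.01,"ay":-0.01,"az":-1.57},{"tx":0,"ty":0,"tz":0,"ax":0,"ay":0,"az":0},{"tx":0,"ty":0,"tz":0,"ax":0,"ay":0,"az":0}]' 0.3 && python3 -c "
from h import *
shot('wrist','w3')
plan([.4737,-.3782,.252],down(106.2),3)"
```

```text
t: 3.0
tool_pos: [0.4749, -0.3764, 0.3211]
ee_rot: [[-0.959, -0.282, 0.002], [-0.282, 0.959, -0.0], [-0.001, -0.001, -1.0]]
force: [0.7, 0.1, 1.0]
gripper_width: 0.03
3 x {"tx":0.0006,"ty":-0.0004,"tz":0.0232,"ax":-0.03,"ay":0.04,"az":0.06} end [ 0.4736 -0.3781  0.2521] yaw 106.21 zdir [-0. -0. -1.]
```

View pics/w3.png

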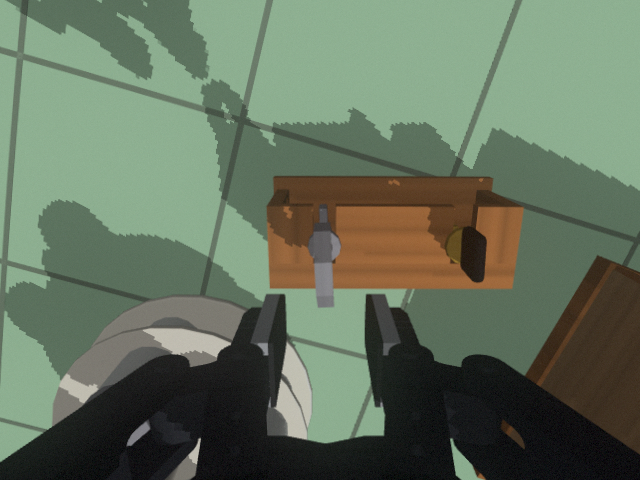

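The bow is seen edge-on at (324,265), centred between the open jaws near x≈325, with the spare well to the right at (470,255). Going down now.

```bash
python3 -c "
from h import *
a=down(106.2)
c=np.array([.4737,-.3782,.1155]);print(proj('w3',[c,c+.008*a[:,0],c-.008*a[:,0],c-[0,0,.039]]))
" ; python3 -m pendant '[{"tx":0.0006,"ty":-0.0004,"tz":0.0232,"ax":-0.03,"ay":0.04,"az":0.06},{"tx":0.0006,"ty":-0.0004,"tz":0.0232,"ax":-0.03,"ay":0.04,"az":0.06},{"tx":0.0006,"ty":-0.0004,"tz":0.0232,"ax":-0.03,"ay":0.04,"az":0.06},{"tx":0,"ty":0,"tz":0,"ax":0,"ay":0,"az":0},{"tx":0,"ty":0,"tz":0,"ax":0,"ay":0,"az":0}]'; python3 -c "
from h import *
shot('wrist','w4');print(read_state()['tool_pos'],read_state()['force'])"
```

```text
[[323.8408048  279.66060561]
 [323.87183864 263.13320672]
 [323.81064955 295.77479097]
 [324.14330838 251.94985945]]
t: 3.68
tool_pos: [0.4733, -0.3793, 0.2528]
ee_rot: [[-0.96, -0.278, 0.001], [-0.278, 0.96, -0.001], [-0.0, -0.001, -1.0]]
force: [1.2, -0.9, 0.3]
gripper_width: 0.0299
[ 0.47330012 -0.37951057  0.25287576] [-0.12558143 -0.27249014 -0.10145039]
```

View pics/w4.png

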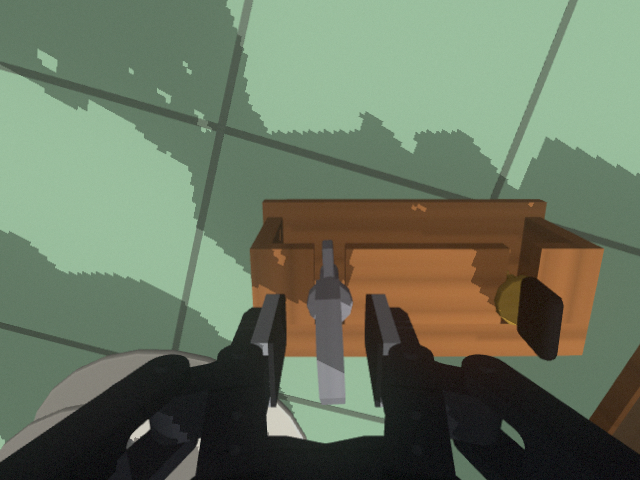

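```bash
python3 -m pendant '[{"tx":0,"ty":0.0012,"tz":0,"ax":0,"ay":0,"az":0},{"tx":0,"ty":0,"tz":0,"ax":0,"ay":0,"az":0}]'; python3 -m pendant '[{"tx":0,"ty":0,"tz":0,"ax":0,"ay":0,"az":0},{"tx":0,"ty":0,"tz":0,"ax":0,"ay":0,"az":0},{"tx":0,"ty":0,"tz":0,"ax":0,"ay":0,"az":0},{"tx":0,"ty":0,"tz":0,"ax":0,"ay":0,"az":0},{"tx":0,"ty":0,"tz":0,"ax":0,"ay":0,"az":0}]' 1; python3 -m pendant '[{"tx":0,"ty":0,"tz":-0.012,"ax":0,"ay":0,"az":0},{"tx":0,"ty":0,"tz":-0.02,"ax":0,"ay":0,"az":0},{"tx":0,"ty":0,"tz":-0.03,"ax":0,"ay":0,"az":0},{"tx":0,"ty":0,"tz":-0.03,"ax":0,"ay":0,"az":0},{"tx":0,"ty":0,"tz":-0.02,"ax":0,"ay":0,"az":0},{"tx":0,"ty":0,"tz":0,"ax":0,"ay":0,"az":0}]';  python3 -c "
from h import *
shot('wrist','w5');p,R=plan([.4862,-.1286,.34],down(85.5),6)"
```

```text
t: 3.98
tool_pos: [0.4725, -0.3786, 0.2514]
ee_rot: [[-0.961, -0.278, -0.001], [-0.278, 0.961, -0.0], [0.001, 0.0, -1.0]]
force: [-0.9, -0.5, 0.2]
gripper_width: 0.0296
t: 4.6
tool_pos: [0.4725, -0.3787, 0.2509]
ee_rot: [[-0.961, -0.277, -0.001], [-0.277, 0.961, 0.0], [0.001, 0.001, -1.0]]
force: [-0.5, 0.3, 3.0]
gripper_width: 0.0072
t: 5.35
tool_pos: [0.4727, -0.3788, 0.3661]
ee_rot: [[-0.961, -0.277, 0.003], [-0.277, 0.961, -0.003], [-0.002, -0.004, -1.0]]
force: [0.3, -0.6, -0.7]
gripper_width: 0.0072
6 x {"tx":-0.0077,"ty":0.0412,"tz":0.004,"ax":-0.01,"ay":0,"az":3.44} end [ 0.486  -0.1289  0.3398] yaw 85.47 zdir [ 0.  0. -1.]
```

View pics/w5.png

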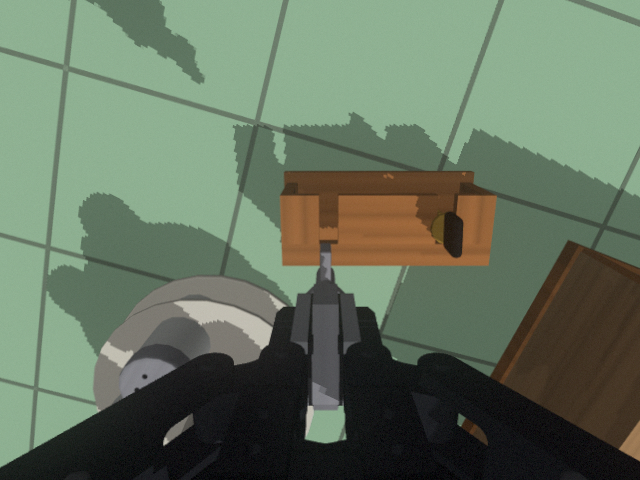

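```bash
python3 -c "
from h import *
p,R=plan([.4862,-.1286,.385],down(85.5),6)"
```

```text
6 x {"tx":-0.0077,"ty":0.0412,"tz":-0.0035,"ax":-0.01,"ay":0,"az":3.44} end [ 0.486  -0.1289  0.3848] yaw 85.47 zdir [ 0.  0. -1.]
```

```bash
python3 -m pendant '[{"tx":-0.0077,"ty":0.0412,"tz":-0.0035,"ax":-0.01,"ay":0,"az":3.44},{"tx":-0.0077,"ty":0.0412,"tz":-0.0035,"ax":-0.01,"ay":0,"az":3.44},{"tx":-0.0077,"ty":0.0412,"tz":-0.0035,"ax":-0.01,"ay":0,"az":3.44},{"tx":-0.0077,"ty":0.0412,"tz":-0.0035,"ax":-0.01,"ay":0,"az":3.44},{"tx":-0.0077,"ty":0.0412,"tz":-0.0035,"ax":-0.01,"ay":0,"az":3.44},{"tx":-0.0077,"ty":0.0412,"tz":-0.0035,"ax":-0.01,"ay":0,"az":3.44},{"tx":0,"ty":0,"tz":0,"ax":0,"ay":0,"az":0},{"tx":0,"ty":0,"tz":0,"ax":0,"ay":0,"az":0}]';  python3 -c "
from h import *
shot('wrist','w6');shot('side','s6');shot('scene','c6')
a=cv2.imread('pics/w6.png'); cv2.imwrite('pics/w6c.png',cv2.resize(a[220:400,230:420],None,fx=3.2,fy=3.2,interpolation=cv2.INTER_CUBIC))
"
```

```text
t: 6.4
tool_pos: [0.486, -0.1292, 0.3831]
ee_rot: [[-0.997, 0.078, -0.003], [0.078, 0.997, 0.002], [0.003, 0.001, -1.0]]
force: [-0.3, -1.1, -0.8]
gripper_width: 0.0073
```

View pics/w6c.png

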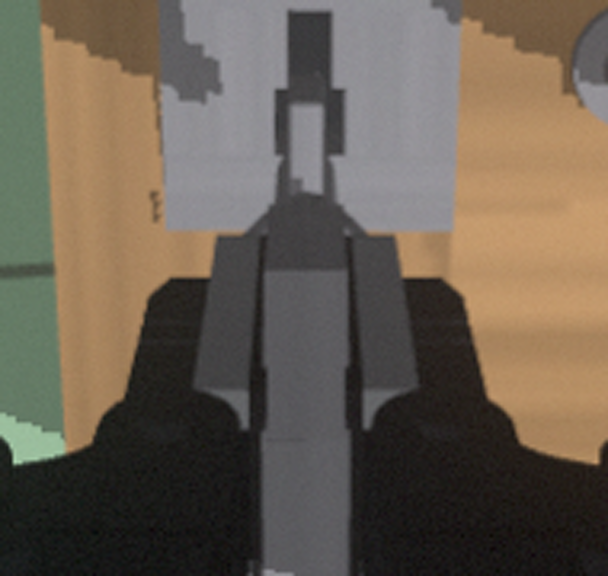

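View pics/s6.png

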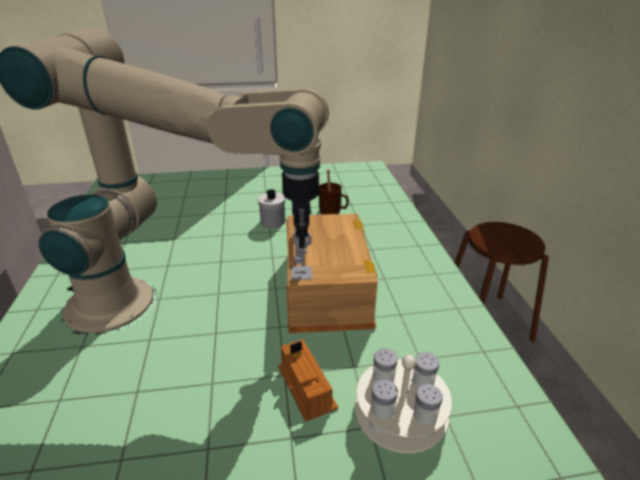

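```bash
cat >> h.py <<'E'
def tooldir(fn,px,ztool):
    """pixel -> tool-frame point on plane z_tool"""
    z,i,R,o=cam2w(fn); o2,r=rays(fn,px); Rt=z['rot']; oc=Rt.T@(o2-z['pos']); rr=r@Rt
    return np.array([oc+q*(ztool-oc[2])/q[2] for q in rr])
E
python3 - <<'E'
from h import *
np.set_printoptions(precision=4,suppress=True)
c=lambda a,b:(230+a/3.2,220+b/3.2)
s=np.load('pics/w6.npz')
print('bit bottom edge (expect x .0175)',tooldir('w6',[c(308.5,103),c(292,103),c(325,103)],.217))
print('bit top edge',tooldir('w6',[c(308.5,193),c(308.5,178)],.203))
H=onz('w6',[c(311,122),c(276,90),c(346,90),c(276,155),c(346,155),c(309.5,12),c(288,12),c(331,12)],.140); print('hole world',H)
print('hole tool',(H-s['pos'])@s['rot'])
d=s['d']
for a in [(311,115),(308,130),(308,160),(308,185),(300,50),(200,150)]:
    u,v=c(*a); print(a,(p3('w6',[(u,v)])-s['pos'])@s['rot'])
# nominal projections in crop
X=[[.0175,0,.217],[.0175,0,.203],[0,0,.225],[.0095,0,.189],[.0195,0,.155]]
W=np.array(X)@s['rot'].T+s['pos']; print((proj('w6',W)-[230,220])*3.2)
E
```

```text
bit bottom edge (expect x .0175) [[ 0.0109 -0.0003  0.217 ]
 [ 0.0109 -0.0028  0.217 ]
 [ 0.0109  0.0021  0.217 ]]
bit top edge [[ 0.0024 -0.0004  0.203 ]
 [ 0.0046 -0.0004  0.203 ]]
hole world [[ 0.4866 -0.1288  0.14  ]
 [ 0.4804 -0.1342  0.14  ]
 [ 0.4813 -0.1224  0.14  ]
 [ 0.4921 -0.1352  0.14  ]
 [ 0.493  -0.1233  0.14  ]
 [ 0.4673 -0.1275  0.14  ]
 [ 0.467  -0.1311  0.14  ]
 [ 0.4676 -0.124   0.14  ]]
hole tool [[-0.0014  0.0002  0.2431]
 [ 0.0044 -0.0057  0.2431]
 [ 0.0043  0.006   0.2431]
 [-0.0073 -0.0058  0.2431]
 [-0.0073  0.0062  0.2431]
 [ 0.0179 -0.0001  0.2432]
 [ 0.0179 -0.0037  0.2431]
 [ 0.0179  0.0034  0.2432]]
(311, 115) [[ 0.014  -0.      0.2029]]
(308, 130) [[ 0.0123 -0.0004  0.2014]]
(308, 160) [[ 0.0074 -0.0004  0.2027]]
(308, 185) [[ 0.0038 -0.0004  0.2024]]
(300, 50) [[ 0.0015 -0.0018  0.2763]]
(200, 150) [[-0.006  -0.0187  0.242 ]]
[[310.8005  60.5759]
 [311.2214  90.47  ]
 [310.4695 152.7091]
 [311.6286 183.8255]
 [313.3229 219.5802]]
```

```bash
python3 - <<'E'
from h import *
np.set_printoptions(precision=4,suppress=True)
s=np.load('pics/w6.npz'); a=s['p'][215:290,295:360,::-1].astype(float)
b=np.clip(255*(a/255)**.5,0,255).astype(np.uint8); cv2.imwrite('pics/w6d.png',cv2.resize(b,None,fx=8,fy=8,interpolation=cv2.INTER_NEAREST))
for v in range(222,284,3):
    P=(p3('w6',[(u,v) for u in (320,326,332)])-s['pos'])@s['rot']; print(v,P[:,[0,2]].ravel())
E
```

```text
222 [0.0191 0.2424 0.0194 0.2411 0.0191 0.2423]
225 [0.0135 0.2572 0.0083 0.2762 0.0083 0.2766]
228 [0.0118 0.2568 0.0065 0.2761 0.0065 0.2761]
231 [0.01   0.2569 0.0046 0.276  0.0042 0.2773]
234 [0.008  0.2579 0.0025 0.2764 0.0029 0.2753]
237 [0.0008 0.2757 0.0007 0.2761 0.0005 0.2769]
240 [-0.0016  0.2774 -0.0013  0.2763 -0.0015  0.2769]
243 [-0.0033  0.2767  0.0157  0.2163 -0.0035  0.2771]
246 [-0.0052  0.2764  0.016   0.2109 -0.0045  0.2742]
249 [ 0.0152  0.2088  0.016   0.2067 -0.0069  0.2756]
252 [ 0.0153  0.2045  0.0156  0.2035 -0.0089  0.2757]
255 [ 0.0144  0.2029  0.015   0.2013 -0.011   0.2761]
258 [ 0.013   0.2031  0.0134  0.2019 -0.013   0.276 ]
261 [ 0.0119  0.2022  0.0122  0.2013 -0.007   0.2541]
264 [ 0.0099  0.2037  0.0104  0.2023 -0.0075  0.2504]
267 [ 0.009   0.2024  0.0088  0.2028 -0.007   0.2444]
270 [0.0075 0.2025 0.0074 0.2027 0.0014 0.2183]
273 [0.0065 0.2015 0.0062 0.2021 0.0013 0.2145]
276 [0.0047 0.2024 0.0044 0.2032 0.0019 0.2094]
279 [0.003  0.2031 0.0037 0.2014 0.0019 0.2058]
282 [0.0024 0.201  0.0029 0.1998 0.0018 0.2024]
```

View pics/w6d.png

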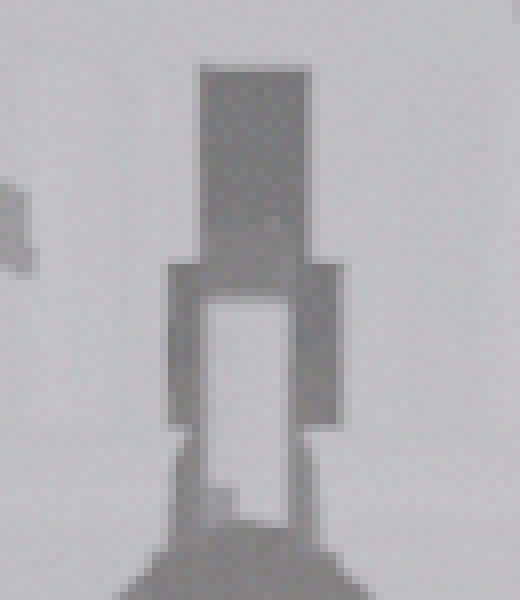

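```bash
python3 - <<'E'
from h import *
np.set_printoptions(precision=4,suppress=True)
s=np.load('pics/w6.npz'); g=lambda a,b:(295+a/8-.5,215+b/8-.5)
hz=(s['pos'][2]-.140)
print('hole',tooldir('w6',[g(168,263),g(343,263),g(168,430),g(343,430),g(200,66),g(310,66)],hz))
print('bit top',tooldir('w6',[g(203,300),g(290,300),g(203,480),g(290,480)],.2028))
print('shank',tooldir('w6',[g(170,520),g(320,520)],.204))
E
```

```text
hole [[ 0.0048 -0.0061  0.2431]
 [ 0.0048  0.0056  0.2431]
 [-0.0072 -0.0062  0.2431]
 [-0.0072  0.0057  0.2431]
 [ 0.0185 -0.0039  0.2431]
 [ 0.0185  0.0033  0.2431]]
bit top [[ 0.0158 -0.0032  0.2028]
 [ 0.0158  0.0015  0.2028]
 [ 0.0053 -0.0033  0.2028]
 [ 0.0053  0.0016  0.2028]]
shank [[ 0.0024 -0.0052  0.204 ]
 [ 0.0024  0.0033  0.204 ]]
```

```bash
python3 -m pendant '[{"tx":0.0006,"ty":0.0007,"tz":0.004,"ax":0,"ay":0,"az":0},{"tx":0,"ty":0,"tz":0.01,"ax":0,"ay":0,"az":0},{"tx":0,"ty":0,"tz":0.008,"ax":0,"ay":0,"az":0},{"tx":0,"ty":0,"tz":0,"ax":0,"ay":0,"az":0}]';  python3 -m pendant '[{"tx":0,"ty":0,"tz":0.004,"ax":0,"ay":0,"az":0},{"tx":0,"ty":0,"tz":0.004,"ax":0,"ay":0,"az":0},{"tx":0,"ty":0,"tz":0,"ax":0,"ay":0,"az":0}]';  python3 -c "
from h import *
shot('wrist','w7')
s=np.load('pics/w7.npz'); a=s['p'][215:290,295:360,::-1].astype(float)
b=np.clip(255*(a/255)**.5,0,255).astype(np.uint8); cv2.imwrite('pics/w7d.png',cv2.resize(b,None,fx=8,fy=8,interpolation=cv2.INTER_NEAREST))
"
```

```text
t: 7.05
tool_pos: [0.4853, -0.1282, 0.3607]
ee_rot: [[-0.997, 0.079, -0.004], [0.079, 0.997, 0.002], [0.004, 0.002, -1.0]]
force: [0.1, 0.3, 0.1]
gripper_width: 0.0077
t: 7.42
tool_pos: [0.4854, -0.1281, 0.3535]
ee_rot: [[-0.997, 0.079, -0.002], [0.079, 0.997, 0.002], [0.002, 0.002, -1.0]]
force: [0.0, -0.5, -0.3]
gripper_width: 0.007
```

View pics/w7d.png

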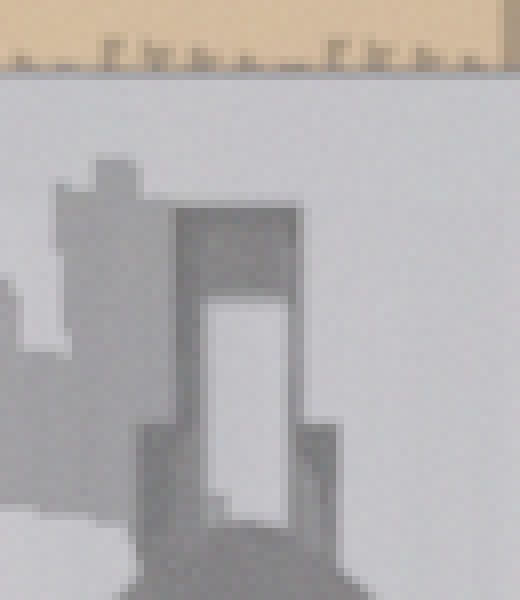

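```bash
python3 -m pendant '[{"tx":0,"ty":-0.0003,"tz":0.005,"ax":0,"ay":0,"az":0},{"tx":0,"ty":0,"tz":0.006,"ax":0,"ay":0,"az":0},{"tx":0,"ty":0,"tz":0.006,"ax":0,"ay":0,"az":0},{"tx":0,"ty":0,"tz":0.003,"ax":0,"ay":0,"az":0},{"tx":0,"ty":0,"tz":0,"ax":0,"ay":0,"az":0}]'; python3 -m pendant '[{"tx":0,"ty":0,"tz":0.002,"ax":0,"ay":0,"az":0},{"tx":0,"ty":0,"tz":0.002,"ax":0,"ay":0,"az":0},{"tx":0,"ty":0,"tz":0,"ax":0,"ay":0,"az":0}]'
```

```text
t: 8.1
tool_pos: [0.4854, -0.1284, 0.3336]
ee_rot: [[-0.997, 0.079, -0.002], [0.079, 0.997, 0.002], [0.002, 0.001, -1.0]]
force: [0.4, -0.4, -1.5]
gripper_width: 0.0076
t: 8.48
tool_pos: [0.4854, -0.1284, 0.3298]
ee_rot: [[-0.997, 0.079, -0.002], [0.079, 0.997, 0.002], [0.002, 0.001, -1.0]]
force: [0.2, -0.3, 0.1]
gripper_width: 0.0073
```

```bash
python3 -m pendant '[{"tx":0,"ty":0,"tz":0.001,"ax":0,"ay":0,"az":0},{"tx":0,"ty":0,"tz":0.0005,"ax":0,"ay":0,"az":0},{"tx":0,"ty":0,"tz":0,"ax":0,"ay":0,"az":0}]';python3 -c "
from h import *
print(read_state()['force'],read_state()['tool_pos'])"
```

```text
t: 8.85
tool_pos: [0.4854, -0.1284, 0.3289]
ee_rot: [[-0.997, 0.079, -0.001], [0.079, 0.997, 0.001], [0.001, 0.001, -1.0]]
force: [-1.4, 0.4, 2.7]
gripper_width: 0.0074
[-1.41919704  0.41966306  2.68656511] [ 0.4854223  -0.12841869  0.32889885]
```

```bash
python3 -m pendant '[{"tx":0,"ty":0,"tz":0.0008,"ax":0,"ay":0,"az":0},{"tx":0,"ty":0,"tz":0,"ax":0,"ay":0,"az":0}]';python3 -c "
from h import *
s=read_state();print(s['force'],s['tool_pos'],s['joint_positions'])
shot('wrist','w8');shot('side','s8')
a=cv2.imread('pics/s8.png'); b=cv2.imread('pics/w8.png')
cv2.imwrite('pics/s8c.png',np.hstack([cv2.resize(a[200:300,260:380],None,fx=3.3,fy=3.3,interpolation=cv2.INTER_CUBIC),cv2.resize(b[200:400,220:420],(330,330))]))"
```

```text
t: 9.1
tool_pos: [0.4854, -0.1284, 0.3288]
ee_rot: [[-0.997, 0.079, -0.001], [0.079, 0.997, 0.001], [0.001, 0.001, -1.0]]
force: [-3.7, -0.2, 8.1]
gripper_width: 0.0074
[-3.68127486 -0.17547879  8.08252454] [ 0.48538902 -0.12841196  0.32881347] [-1.90427743e+01  1.40305625e+00  9.05886290e+01  4.56604174e-02
  8.80705470e+01 -1.04514850e+02]
```

View pics/s8c.png

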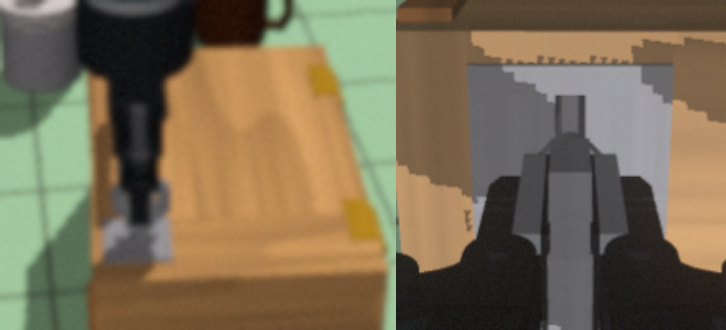

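```bash
python3 -m pendant '[{"tx":0,"ty":0,"tz":-0.0007,"ax":0,"ay":0,"az":0},{"tx":-0.00007,"ty":0.00015,"tz":0,"ax":0,"ay":0,"az":5},{"tx":-0.00007,"ty":0.00015,"tz":0,"ax":0,"ay":0,"az":5},{"tx":-0.00007,"ty":0.00015,"tz":0,"ax":0,"ay":0,"az":5},{"tx":-0.00007,"ty":0.00015,"tz":0,"ax":0,"ay":0,"az":5},{"tx":0,"ty":0,"tz":0,"ax":0,"ay":0,"az":0}]';python3 -c "
from h import *
s=read_state();print(s['force'],s['wrist_torque'])"
```

```text
t: 9.95
tool_pos: [0.4858, -0.1283, 0.3288]
ee_rot: [[-0.91, 0.415, -0.001], [0.415, 0.91, -0.0], [0.001, -0.001, -1.0]]
force: [-2.8, -2.5, 6.0]
gripper_width: 0.0071
[-2.79427249 -2.49499582  5.99021705] [-0.62141918  0.55946185  0.01011104]
```

```bash
python3 -m pendant '[{"tx":-0.00007,"ty":0.00015,"tz":-0.0003,"ax":0,"ay":0,"az":5},{"tx":-0.00007,"ty":0.00015,"tz":0,"ax":0,"ay":0,"az":5},{"tx":-0.00007,"ty":0.00015,"tz":0,"ax":0,"ay":0,"az":5},{"tx":-0.00007,"ty":0.00015,"tz":0,"ax":0,"ay":0,"az":5},{"tx":-0.00007,"ty":0.00015,"tz":0,"ax":0,"ay":0,"az":5},{"tx":-0.00007,"ty":0.00015,"tz":0,"ax":0,"ay":0,"az":5},{"tx":-0.00007,"ty":0.00015,"tz":0,"ax":0,"ay":0,"az":5},{"tx":0,"ty":0,"tz":0,"ax":0,"ay":0,"az":0}]';python3 -c "
from h import *
s=read_state();print(s['force'],s['wrist_torque'])";python3 -m pendant '[{"tx":-0.00007,"ty":0.00015,"tz":0,"ax":0,"ay":0,"az":5},{"tx":-0.00007,"ty":0.00015,"tz":0,"ax":0,"ay":0,"az":5},{"tx":-0.00007,"ty":0.00015,"tz":0,"ax":0,"ay":0,"az":5},{"tx":-0.00007,"ty":0.00015,"tz":0,"ax":0,"ay":0,"az":5},{"tx":-0.00007,"ty":0.00015,"tz":0,"ax":0,"ay":0,"az":5},{"tx":-0.00007,"ty":0.00015,"tz":0,"ax":0,"ay":0,"az":5},{"tx":-0.00007,"ty":0.00015,"tz":0,"ax":0,"ay":0,"az":5},{"tx":0,"ty":0,"tz":0,"ax":0,"ay":0,"az":0}]';python3 -c "
from h import *
s=read_state();print(s['force'],s['wrist_torque'],s['joint_positions'])
shot('wrist','w9')"
```

```text
t: 10.95
tool_pos: [0.4867, -0.1276, 0.3288]
ee_rot: [[-0.508, 0.862, -0.002], [0.862, 0.508, 0.001], [0.002, -0.001, -1.0]]
force: [-4.7, -1.3, 4.6]
gripper_width: 0.0071
[-4.65230887 -1.29423397  4.60681602] [-0.30985907  0.68974009  0.05837565]
t: 11.95
tool_pos: [0.4878, -0.1276, 0.3288]
ee_rot: [[0.078, 0.997, -0.002], [0.997, -0.078, 0.002], [0.001, -0.003, -1.0]]
force: [-3.6, -0.6, 5.1]
gripper_width: 0.0071
[-3.58427964 -0.55390039  5.12847921] [-0.11665052  0.82575184  0.02985347] [-1.88656905e+01  1.77651314e+00  9.02051184e+01  3.79070686e-02
  8.81770620e+01 -1.43869745e+01]
```

View pics/w9.png

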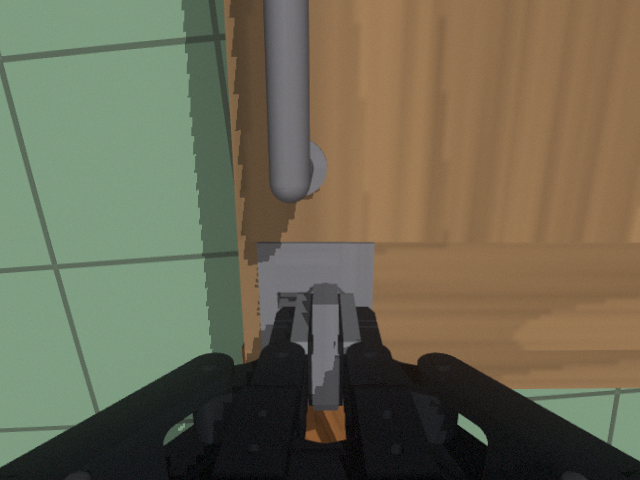

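```bash
python3 -m pendant '[{"tx":0,"ty":0.00005,"tz":0,"ax":0,"ay":0,"az":2.5},{"tx":0,"ty":0.00005,"tz":0,"ax":0,"ay":0,"az":2.5},{"tx":0,"ty":0,"tz":0,"ax":0,"ay":0,"az":0}]';python3 -c "
from h import *
s=read_state();print(s['force'],s['wrist_torque'],s['joint_positions'])
shot('wrist','w10')"
```

```text
t: 12.38
tool_pos: [0.4878, -0.1276, 0.3288]
ee_rot: [[0.164, 0.986, -0.003], [0.986, -0.164, 0.002], [0.001, -0.003, -1.0]]
force: [-4.5, 0.3, 5.6]
gripper_width: 0.0073
[-4.53872644  0.26004473  5.6042962 ] [-1.13615916e-01  9.73713133e-01  2.18288617e-04] [-1.88615306e+01  1.79096890e+00  9.01939718e+01  3.14241779e-02
  8.82018818e+01 -9.41566360e+00]
```

```bash
python3 -m pendant '[{"tx":0,"ty":0,"tz":0,"ax":0,"ay":0,"az":0},{"tx":0,"ty":0,"tz":0,"ax":0,"ay":0,"az":0},{"tx":0,"ty":0,"tz":0,"ax":0,"ay":0,"az":0},{"tx":0,"ty":0,"tz":0,"ax":0,"ay":0,"az":0}]' 0.3; python3 -m pendant '[{"tx":0,"ty":0,"tz":-0.01,"ax":0,"ay":0,"az":0},{"tx":0,"ty":0,"tz":-0.02,"ax":0,"ay":0,"az":0},{"tx":0,"ty":0,"tz":-0.03,"ax":0,"ay":0,"az":0},{"tx":0,"ty":0,"tz":-0.02,"ax":0,"ay":0,"az":0},{"tx":0,"ty":0,"tz":0,"ax":0,"ay":0,"az":0}]'; python3 -c "
from h import *
shot('wrist','w11')
plan([.4847,-.0136,.395],down(-4.5),4)
P,ok=cloud('w11')
z=np.load('pics/w11.npz')
for px in [(200,370),(230,360),(300,300),(250,400),(440,370)]: print(px,(p3('w11',[px])-z['pos'])@z['rot'])
"
```

```text
t: 12.92
tool_pos: [0.4881, -0.1276, 0.3285]
ee_rot: [[0.165, 0.986, -0.002], [0.986, -0.165, 0.002], [0.001, -0.002, -1.0]]
force: [0.2, -0.7, -0.3]
gripper_width: 0.03
t: 13.55
tool_pos: [0.4883, -0.1277, 0.4109]
ee_rot: [[0.165, 0.986, 0.002], [0.986, -0.165, 0.0], [0.001, 0.002, -1.0]]
force: [-0.9, 0.0, -1.5]
gripper_width: 0.0298
4 x {"tx":0.0282,"ty":-0.0047,"tz":0.0036,"ax":-0,"ay":-0.01,"az":-1.26} end [ 0.4845 -0.0134  0.3949] yaw -4.49 zdir [-0.  0. -1.]
(200, 370) [[ 0.00622044 -0.0344863   0.12712283]]
(230, 360) [[ 0.0105545  -0.02563307  0.12533987]]
(300, 300) [[-0.04127473 -0.01650071  0.27141176]]
(250, 400) [[ 0.0159319  -0.01615412  0.10256871]]
(440, 370) [[0.00613971 0.03059354 0.12721737]]
```

View pics/w11.png

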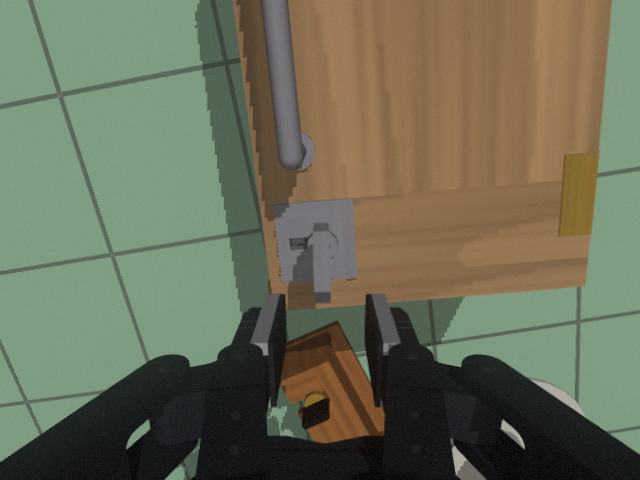

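```bash
python3 -m pendant '[{"tx":0.0282,"ty":-0.0047,"tz":0.0036,"ax":0,"ay":-0.01,"az":-1.26},{"tx":0.0282,"ty":-0.0047,"tz":0.0036,"ax":0,"ay":-0.01,"az":-1.26},{"tx":0.0282,"ty":-0.0047,"tz":0.0036,"ax":0,"ay":-0.01,"az":-1.26},{"tx":0.0282,"ty":-0.0047,"tz":0.0036,"ax":0,"ay":-0.01,"az":-1.26},{"tx":0,"ty":0,"tz":0,"ax":0,"ay":0,"az":0},{"tx":0,"ty":0,"tz":0,"ax":0,"ay":0,"az":0}]' 0.1; python3 -c "
from h import *
np.set_printoptions(precision=4,suppress=True)
shot('wrist','w12');shot('side','s12')
P,ok=cloud('w12');m=ok&(P[...,2]>.168)&(P[...,2]<.19)&(P[...,0]<.53)&(P[...,0]>.45);pts=P[m];print(len(pts),pts.mean(0),pts[:,2].max(),cv2.minAreaRect(pts[:,:2].astype(np.float32)*1000))
a=cv2.imread('pics/s12.png');cv2.imwrite('pics/s12c.png',cv2.resize(a[200:300,260:380],None,fx=5,fy=5,interpolation=cv2.INTER_CUBIC))
"
```

```text
t: 14.35
tool_pos: [0.4845, -0.0138, 0.3937]
ee_rot: [[0.079, 0.997, -0.003], [0.997, -0.079, 0.001], [0.0, -0.003, -1.0]]
force: [0.4, 0.4, 0.1]
gripper_width: 0.0382
6605 [ 0.4861 -0.0096  0.1811] 0.18494766004463212 ((484.9969787597656, -32.33056640625), (168.80023193359375, 18.4113712310791), 88.72483825683594)
```

View pics/w12.png

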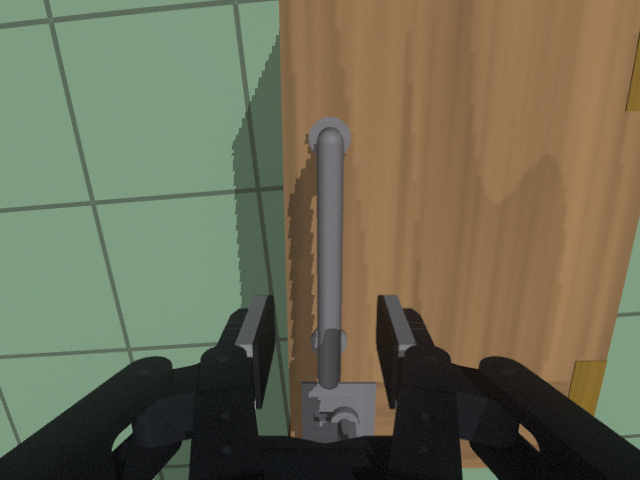

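View pics/s12c.png

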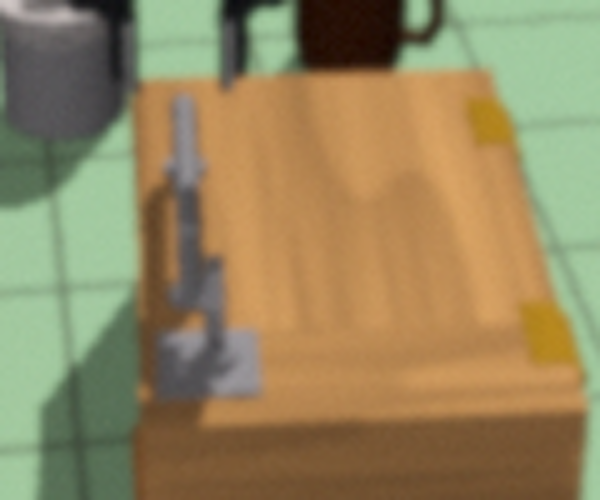

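```bash
python3 -c "
from h import *
np.set_printoptions(precision=4,suppress=True)
for n in('w12','w1'):
    P,ok=cloud(n);m=ok&(P[...,2]>.176)&(P[...,2]<.187)&(P[...,0]<.51)&(P[...,0]>.46)&(P[...,1]>-.085);pts=P[m]
    vx,vy,x0,y0=cv2.fitLine(pts[:,:2].astype(np.float32),cv2.DIST_HUBER,0,.001,.001).ravel()
    print(n,len(pts),np.degrees(np.arctan2(vy,vx)),'x at y=-.0136',x0+(-.0136-y0)*vx/vy, pts[:,1].min(),pts[:,1].max(),np.percentile(pts[:,2],98))
plan([.4847,-.0136,.337],down(-4.5),3)
"
```

```text
w12 6371 85.43293 x at y=-.0136 0.48542252 -0.07805017374373296 0.051964835459460054 0.18351236553796935
w1 5205 85.18892 x at y=-.0136 0.48460945 -0.07762417372468687 0.05129659350834021 0.18348710454510106
3 x {"tx":0.0002,"ty":0.0001,"tz":0.019,"ax":-0.04,"ay":-0.01,"az":-0.02} end [ 0.4848 -0.0136  0.3371] yaw -4.5 zdir [-0. -0. -1.]
```

```bash
python3 -m pendant '[{"tx":0.0002,"ty":0.0003,"tz":0.019,"ax":-0.04,"ay":-0.01,"az":-0.02},{"tx":0.0002,"ty":0.0001,"tz":0.019,"ax":-0.04,"ay":-0.01,"az":-0.02},{"tx":0.0002,"ty":0.0001,"tz":0.02,"ax":-0.04,"ay":-0.01,"az":-0.02},{"tx":0,"ty":0,"tz":0,"ax":0,"ay":0,"az":0}]' && python3 -m pendant '[{"tx":0,"ty":0,"tz":0,"ax":0,"ay":0,"az":0},{"tx":0,"ty":0,"tz":0,"ax":0,"ay":0,"az":0},{"tx":0,"ty":0,"tz":0,"ax":0,"ay":0,"az":0},{"tx":0,"ty":0,"tz":0,"ax":0,"ay":0,"az":0}]' 1; python3 - <<'E'
from h import *
np.set_printoptions(precision=5,suppress=True)
s=read_state(); print(s['tool_pos'],s['force'])
p0=s['tool_pos']; R=s['ee_rot']
a0=np.degrees(np.arctan2(48,175)); r=np.hypot(48,175)/1000
xl=np.array([np.cos(np.radians(-4.5)),np.sin(np.radians(-4.5)),0])
f=lambda th: r*(-np.cos(np.radians(th+a0))*xl+np.sin(np.radians(th+a0))*np.array([0,0,1]))
p=p0.copy()
for t0,t1 in [(i*6,i*6+6) for i in range(15)]:
    q=p0+f(t1)-f(0); d=R.T@(q-p); dd=np.round(d,4); p=p+R@dd; print(t1,dd,p.round(4))
E
```

```text
t: 14.95
tool_pos: [0.4848, -0.0135, 0.3349]
ee_rot: [[0.078, 0.997, -0.003], [0.997, -0.078, 0.0], [0.0, -0.003, -1.0]]
force: [-0.2, -0.9, 1.0]
gripper_width: 0.0384
t: 15.45
tool_pos: [0.4854, -0.013, 0.3377]
ee_rot: [[0.077, 0.997, 0.004], [0.997, -0.077, -0.001], [-0.0, 0.004, -1.0]]
force: [3.4, -2.4, 5.1]
gripper_width: 0.0095
[ 0.48536 -0.01303  0.33771] [ 3.41177 -2.39031  5.05671]
6 [-0.     0.006 -0.018] [ 0.4913 -0.0135  0.3557]
12 [-0.      0.0079 -0.0173] [ 0.4991 -0.0141  0.3731]
18 [-0.      0.0097 -0.0163] [ 0.5087 -0.0148  0.3894]
24 [-0.0001  0.0113 -0.0153] [ 0.5199 -0.0158  0.4047]
30 [ 0.      0.0128 -0.014 ] [ 0.5326 -0.0168  0.4188]
36 [-0.      0.0143 -0.0126] [ 0.5468 -0.0179  0.4314]
42 [-0.      0.0154 -0.011 ] [ 0.5622 -0.0191  0.4425]
48 [-0.      0.0166 -0.0093] [ 0.5787 -0.0203  0.4518]
54 [-0.0001  0.0174 -0.0076] [ 0.596  -0.0218  0.4595]
60 [ 0.      0.0181 -0.0057] [ 0.614  -0.0232  0.4653]
66 [-0.      0.0186 -0.0038] [ 0.6325 -0.0246  0.4691]
72 [-0.      0.0189 -0.0018] [ 0.6514 -0.0261  0.471 ]
78 [-0.      0.019   0.0002] [ 0.6703 -0.0275  0.4709]
84 [-0.0001  0.0189  0.0022] [ 0.6892 -0.0291  0.4687]
90 [0.     0.0186 0.0041] [ 0.7077 -0.0306  0.4647]
```

```bash
python3 -c "
from h import *
shot('wrist','w13');shot('side','s13')
s=read_state();print(s['tool_pos'],s['force'],s['gripper_width'])
a=cv2.imread('pics/s13.png');cv2.imwrite('pics/s13c.png',cv2.resize(a[160:300,260:380],None,fx=4,fy=4,interpolation=cv2.INTER_CUBIC))
"
```

```text
[ 0.48535142 -0.01302758  0.33769955] [ 3.15346055 -2.91619087  5.20903227] 0.00966655462907089
```

View pics/w13.png

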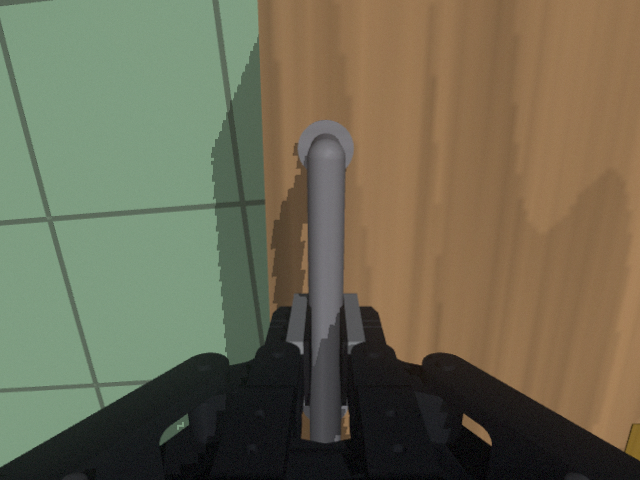

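View pics/s13c.png

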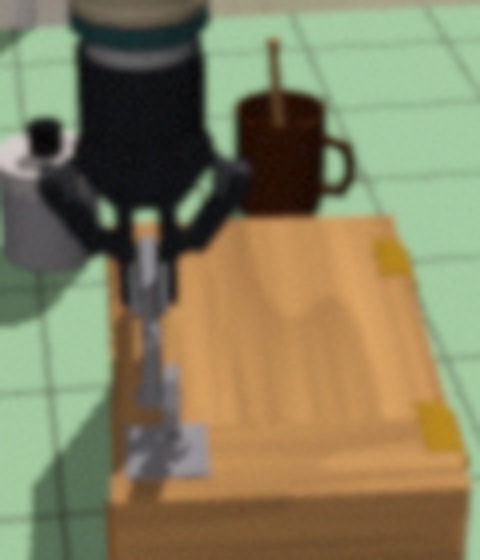

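```bash
python3 -m pendant '[{"tx":0,"ty":0.001,"tz":-0.0035,"ax":0,"ay":0,"az":0},{"tx":0,"ty":0.002,"tz":-0.006,"ax":0,"ay":0,"az":0},{"tx":0,"ty":0.003,"tz":-0.0105,"ax":0,"ay":0,"az":0},{"tx":0,"ty":0,"tz":0,"ax":0,"ay":0,"az":0}]'; python3 -c "
from h import *
shot('side','s14')
a=cv2.imread('pics/s14.png');cv2.imwrite('pics/s14c.png',cv2.resize(a[160:300,260:380],None,fx=4,fy=4,interpolation=cv2.INTER_CUBIC))
"
```

```text
t: 16.05
tool_pos: [0.4914, -0.0135, 0.355]
ee_rot: [[0.077, 0.997, -0.0], [0.997, -0.077, -0.0], [-0.0, -0.0, -1.0]]
force: [8.4, -3.5, -5.6]
gripper_width: 0.0094
```

View pics/s14c.png

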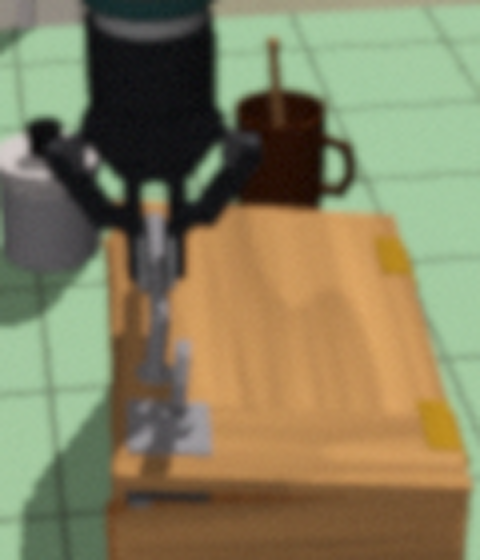

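The lid has unlocked and is rising: there's a gap at its front edge, about (150,497) in the crop. Continuing along the arc.

```bash
python3 -m pendant '[{"tx":0,"ty":0.0079,"tz":-0.0173,"ax":0,"ay":0,"az":0},{"tx":0,"ty":0.0097,"tz":-0.0163,"ax":0,"ay":0,"az":0},{"tx":0,"ty":0.0113,"tz":-0.0153,"ax":0,"ay":0,"az":0},{"tx":0,"ty":0.0128,"tz":-0.014,"ax":0,"ay":0,"az":0},{"tx":0,"ty":0,"tz":0,"ax":0,"ay":0,"az":0}]'; python3 -m pendant '[{"tx":0,"ty":0.0143,"tz":-0.0126,"ax":0,"ay":0,"az":0},{"tx":0,"ty":0.0154,"tz":-0.011,"ax":0,"ay":0,"az":0},{"tx":0,"ty":0.0166,"tz":-0.0093,"ax":0,"ay":0,"az":0},{"tx":0,"ty":0,"tz":0,"ax":0,"ay":0,"az":0}]';  python3 -c "
from h import *
shot('side','s15');s=read_state();print(s['force'],s['tool_pos'])
a=cv2.imread('pics/s15.png');cv2.imwrite('pics/s15c.png',cv2.resize(a[100:300,220:420],None,fx=3,fy=3,interpolation=cv2.INTER_CUBIC))
"
```

```text
t: 16.73
tool_pos: [0.5321, -0.0167, 0.4193]
ee_rot: [[0.078, 0.997, -0.006], [0.997, -0.078, -0.0], [-0.001, -0.006, -1.0]]
force: [-8.2, -2.9, 6.1]
gripper_width: 0.0096
t: 17.23
tool_pos: [0.5779, -0.0204, 0.4554]
ee_rot: [[0.078, 0.997, -0.001], [0.997, -0.078, -0.001], [-0.001, -0.001, -1.0]]
force: [-10.6, -3.5, 16.7]
gripper_width: 0.0089
[-8.57475946 -3.13214837 16.37275109] [ 0.57777204 -0.02036617  0.45536548]
```

View pics/s15c.png

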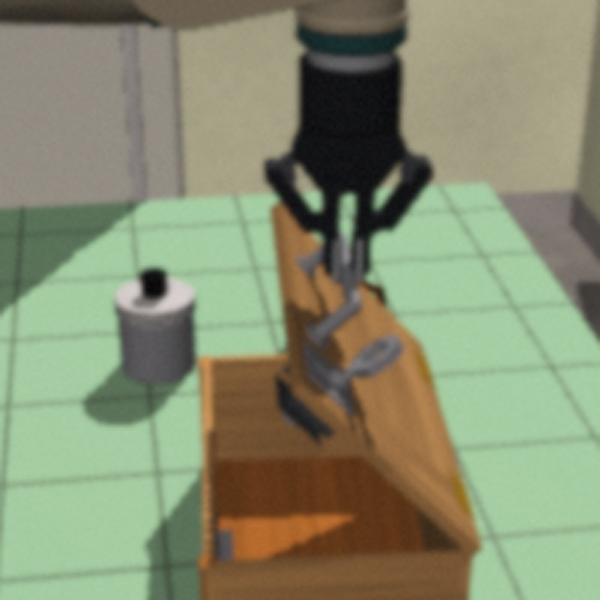

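```bash
python3 -m pendant '[{"tx":0,"ty":-0.0013,"tz":-0.0027,"ax":0,"ay":0,"az":0},{"tx":0,"ty":0,"tz":0,"ax":0,"ay":0,"az":0}]';  python3 -c "
from h import *
np.set_printoptions(precision=4,suppress=True)
shot('wrist','w15');s=read_state();print(s['force'],s['tool_pos'])
for n in('w13','w15'):
    z=np.load(f'pics/{n}.npz'); P,ok=cloud(n); T=(P-z['pos'])@z['rot']
    m=ok&(abs(T[...,1])<.01)&(T[...,0]>.016)&(T[...,0]<.05)&(T[...,2]>.12)&(T[...,2]<.18)
    t=T[m];print(n,len(t),t.mean(0) if len(t) else '',np.percentile(t[:,2],[2,50,98]), t[:,1].min(),t[:,1].max())
"
```

```text
t: 17.52
tool_pos: [0.5771, -0.0203, 0.4551]
ee_rot: [[0.078, 0.997, -0.001], [0.997, -0.078, -0.001], [-0.001, -0.001, -1.0]]
force: [-2.8, -3.5, 5.8]
gripper_width: 0.0094
[-3.0239 -4.1359  5.4389] [ 0.5771 -0.0203  0.4551]
w13 3687 [ 0.0336 -0.0004  0.1562] [0.1542 0.1559 0.1597] -0.006431351886919809 0.0056182559552178145
w15 3499 [ 0.0336 -0.0003  0.1606] [0.1585 0.1602 0.1641] -0.006313903092415853 0.005681291631345778
```

View pics/w15.png

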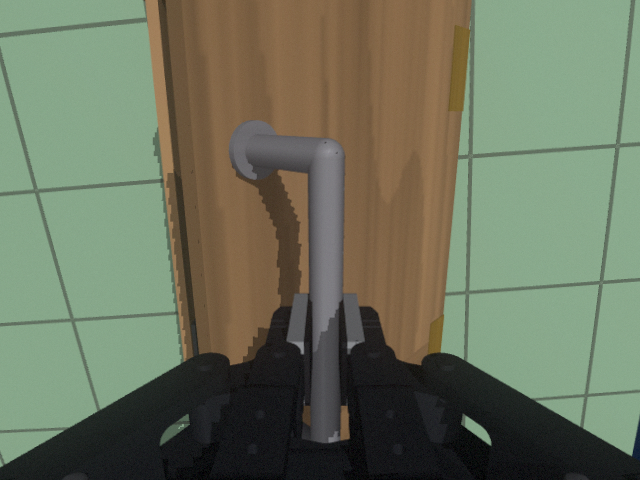

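```bash
python3 -m pendant '[{"tx":0,"ty":0,"tz":0,"ax":0,"ay":0,"az":0},{"tx":0,"ty":0,"tz":0.003,"ax":0,"ay":0,"az":0},{"tx":0,"ty":0,"tz":0.004,"ax":0,"ay":0,"az":0},{"tx":0,"ty":0,"tz":0,"ax":0,"ay":0,"az":0}]' 0.5; python3 -m pendant '[{"tx":0,"ty":0,"tz":0,"ax":0,"ay":0,"az":0},{"tx":0,"ty":0,"tz":0,"ax":0,"ay":0,"az":0},{"tx":0,"ty":0,"tz":0,"ax":0,"ay":0,"az":0}]' 1;  python3 - <<'E'
from h import *
np.set_printoptions(precision=4,suppress=True)
shot('wrist','w16')
n='w16'
z=np.load(f'pics/{n}.npz'); P,ok=cloud(n); T=(P-z['pos'])@z['rot']
m=ok&(abs(T[...,1])<.01)&(T[...,0]>.016)&(T[...,0]<.05)&(T[...,2]>.12)&(T[...,2]<.18)
t=T[m];print(n,len(t),np.percentile(t[:,2],[2,50,98]), t[:,1].min(),t[:,1].max())
zb=np.percentile(t[:,2],2)+.006
s=read_state(); p0=s['tool_pos'];print(p0,s['force']); R=down(-4.5)
print('bar z',p0[2]-zb)
xl=np.array([np.cos(np.radians(-4.5)),np.sin(np.radians(-4.5)),0])
a0=np.degrees(np.arctan2(48,175)); r=np.hypot(48,175)/1000
for hb in (0,.0015):
    ang=np.degrees(np.arcsin((p0[2]-zb-hb-.128)/r)); th0=ang-a0; print('theta',th0,'hinge s',p0@xl+r*np.cos(np.radians(ang)))
th0=th0
f=lambda th: r*(-np.cos(np.radians(th+a0))*xl+np.sin(np.radians(th+a0))*np.array([0,0,1]))
p=p0.copy()
n=7; 
for k in range(n):
    t1=th0+(90-th0)*(k+1)/n
    q=p0+f(t1)-f(th0); d=R.T@(q-p); dd=np.round(d,4); p=p+R@dd; print(round(t1,1),dd,p.round(4))
E
```

```text
t: 18.08
tool_pos: [0.5775, -0.0199, 0.447]
ee_rot: [[0.077, 0.997, -0.001], [0.997, -0.077, 0.0], [0.0, -0.001, -1.0]]
force: [0.2, 0.3, -0.1]
gripper_width: 0.0214
t: 18.45
tool_pos: [0.5773, -0.0199, 0.4478]
ee_rot: [[0.077, 0.997, -0.001], [0.997, -0.077, 0.0], [0.0, -0.001, -1.0]]
force: [-3.8, 0.5, 0.6]
gripper_width: 0.0095
w16 3843 [0.1512 0.1529 0.1568] -0.0064480091293082934 0.005616962942718012
[ 0.5773 -0.0199  0.4478] [-4.265   2.0151  0.4381]
bar z 0.2905924544533659
theta 48.29979772222273 hinge s 0.6576502284647542
theta 47.25245502941595 hinge s 0.6606087226776128
53.4 [-0.      0.0176 -0.008 ] [ 0.5948 -0.0213  0.4558]
59.5 [ 0.      0.0184 -0.006 ] [ 0.6132 -0.0228  0.4618]
65.6 [-0.      0.0189 -0.0041] [ 0.632  -0.0242  0.4659]
71.7 [-0.      0.0192 -0.002 ] [ 0.6512 -0.0257  0.4679]
77.8 [-0.      0.0193 -0.    ] [ 0.6704 -0.0273  0.4679]
83.9 [-0.      0.0192  0.0021] [ 0.6895 -0.0288  0.4658]
90.0 [-0.      0.0189  0.0041] [ 0.7084 -0.0302  0.4617]
```

```bash
python3 -m pendant '[{"tx":0,"ty":0.0176,"tz":-0.008,"ax":0,"ay":0,"az":0},{"tx":0,"ty":0.0184,"tz":-0.006,"ax":0,"ay":0,"az":0},{"tx":0,"ty":0,"tz":0,"ax":0,"ay":0,"az":0}]';python3 -m pendant '[{"tx":0,"ty":0.0189,"tz":-0.0041,"ax":0,"ay":0,"az":0},{"tx":0,"ty":0.0192,"tz":-0.002,"ax":0,"ay":0,"az":0},{"tx":0,"ty":0,"tz":0,"ax":0,"ay":0,"az":0}]'; python3 -c "
from h import *
shot('side','s16');shot('wrist','w17')
a=cv2.imread('pics/s16.png');cv2.imwrite('pics/s16c.png',cv2.resize(a[80:300,220:440],None,fx=2.7,fy=2.7,interpolation=cv2.INTER_CUBIC))
"
```

```text
t: 18.88
tool_pos: [0.6139, -0.0229, 0.4624]
ee_rot: [[0.077, 0.997, 0.002], [0.997, -0.077, -0.0], [0.0, 0.002, -1.0]]
force: [1.9, 0.2, 2.3]
gripper_width: 0.0092
t: 19.25
tool_pos: [0.6516, -0.0259, 0.469]
ee_rot: [[0.077, 0.997, 0.004], [0.997, -0.077, -0.0], [-0.0, 0.004, -1.0]]
force: [2.0, 1.0, 3.3]
gripper_width: 0.0098
```

View pics/s16c.png

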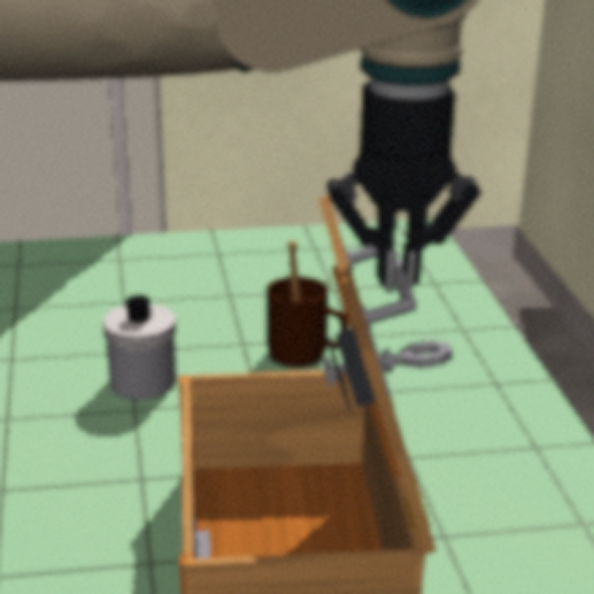

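View pics/w17.png

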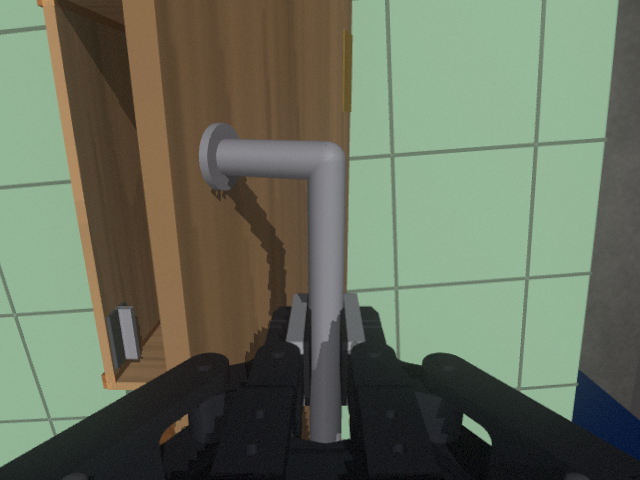

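```bash
python3 -m pendant '[{"tx":0,"ty":0.0193,"tz":0,"ax":0,"ay":0,"az":0},{"tx":0,"ty":0.0192,"tz":0.0015,"ax":0,"ay":0,"az":0},{"tx":0,"ty":0,"tz":0,"ax":0,"ay":0,"az":0}]'; python3 - <<'E'
from h import *
np.set_printoptions(precision=4,suppress=True)
for n,f in(('scene','c18'),('side','s18'),('wrist','w18')): shot(n,f)
s=read_state();print(s['force'],s['tool_pos'])
xl=np.array([np.cos(np.radians(-4.5)),np.sin(np.radians(-4.5)),0]); yl=np.array([-xl[1],xl[0],0])
H=np.array([.659,-.0272,.128])
for f in('c18','s18'):
    P,ok=cloud(f);Q=P-H; a=Q@xl;b=Q@yl;c=Q[...,2]
    m=ok&(abs(b)<.15)&(c>.03)&(c<.185)&(abs(a+.02)<.06)
    t=np.c_[a[m],b[m],c[m]]; print(f,len(t))
    # ransac plane a = k0+k1 b+k2 c
    best=None;rng=np.random.default_rng(0)
    for _ in range(300):
        i=rng.choice(len(t),3,replace=False);A=np.c_[np.ones(3),t[i][:,1:]]
        if abs(np.linalg.det(A))<1e-6: continue
        k=np.linalg.solve(A,t[i][:,0]);e=abs(t[:,0]-np.c_[np.ones(len(t)),t[:,1:]]@k)<.002
        if best is None or e.sum()>best.sum():best=e
    k=np.linalg.lstsq(np.c_[np.ones(best.sum()),t[best][:,1:]],t[best][:,0],rcond=None)[0];print(best.sum(),k,'lean from vertical deg',np.degrees(np.arctan(k[2])))
E
```

```text
t: 19.73
tool_pos: [0.6901, -0.0289, 0.4674]
ee_rot: [[0.078, 0.997, 0.004], [0.997, -0.077, -0.0], [-0.0, 0.005, -1.0]]
force: [4.8, 0.3, 3.3]
gripper_width: 0.0097
[ 7.4435 -1.229   3.6025] [ 0.6898 -0.0289  0.4674]
c18 8574
7020 [ 0.0118  0.0005 -0.0977] lean from vertical deg -5.579354040140576
s18 1403
523 [ 0.0028  0.0026 -0.1001] lean from vertical deg -5.716814010122683
```

View pics/c18.png

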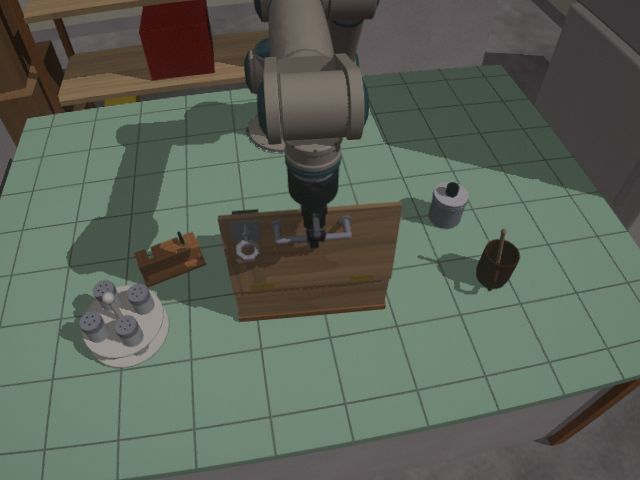

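View pics/w18.png

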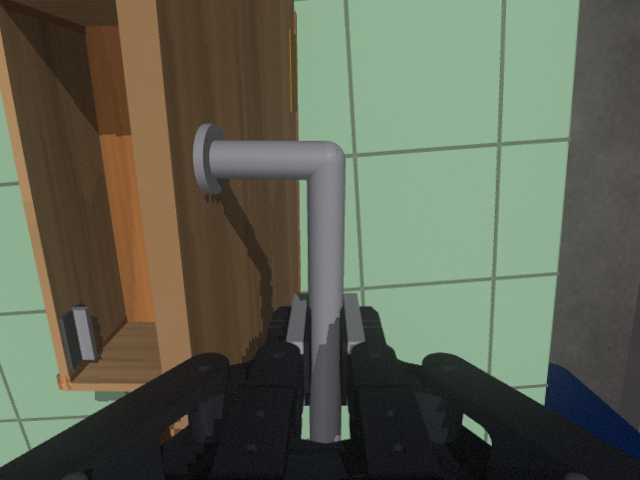

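```bash
cat > lid.py <<'E'
from h import *
import sys
np.set_printoptions(precision=4,suppress=True)
def lid(tag,H=np.array([.659,-.0272,.128])):
    xl=np.array([np.cos(np.radians(-4.5)),np.sin(np.radians(-4.5)),0]); yl=np.array([-xl[1],xl[0],0])
    for n,f in(('scene','c'+tag),('side','s'+tag)):
        shot(n,f)
        P,ok=cloud(f);Q=P-H; a=Q@xl;b=Q@yl;c=Q[...,2]
        m=ok&(abs(b)<.15)&(c>.03)&(c<.185)&(abs(a)<.06)
        t=np.c_[a[m],b[m],c[m]]
        best=None;rng=np.random.default_rng(0)
        for _ in range(400):
            i=rng.choice(len(t),3,replace=False);A=np.c_[np.ones(3),t[i][:,1:]]
            if abs(np.linalg.det(A))<1e-6: continue
            k=np.linalg.solve(A,t[i][:,0]);e=abs(t[:,0]-np.c_[np.ones(len(t)),t[:,1:]]@k)<.002
            if best is None or e.sum()>best.sum():best=e
        k=np.linalg.lstsq(np.c_[np.ones(best.sum()),t[best][:,1:]],t[best][:,0],rcond=None)[0]
        print(f,len(t),best.sum(),k,'lean deg',np.degrees(np.arctan(k[2])))
if __name__=='__main__':
    lid(sys.argv[1]); s=read_state();print(s['force'],s['tool_pos'],s['t'])
E
python3 -m pendant '[{"tx":0,"ty":0.0087,"tz":0.0016,"ax":0,"ay":0,"az":0},{"tx":0,"ty":0.0087,"tz":0.0022,"ax":0,"ay":0,"az":0},{"tx":0,"ty":0,"tz":0,"ax":0,"ay":0,"az":0},{"tx":0,"ty":0,"tz":0,"ax":0,"ay":0,"az":0}]'; python3 lid.py 19
```

```text
t: 20.38
tool_pos: [0.7066, -0.0302, 0.4638]
ee_rot: [[0.078, 0.997, 0.003], [0.997, -0.078, -0.0], [-0.0, 0.003, -1.0]]
force: [1.0, -0.3, 4.4]
gripper_width: 0.0099
c19 7740 6304 [ 0.0117  0.0007 -0.0055] lean deg -0.3149403289339467
s19 1804 835 [ 0.0027  0.0026 -0.0061] lean deg -0.34880975240365336
[ 2.4174 -0.8783  5.4821] [ 0.7066 -0.0302  0.4638] 20.475
```

```bash
python3 -m pendant '[{"tx":0,"ty":0,"tz":0,"ax":0,"ay":0,"az":0},{"tx":0,"ty":0,"tz":0,"ax":0,"ay":0,"az":0},{"tx":0,"ty":0,"tz":0,"ax":0,"ay":0,"az":0}]' 0.58; python3 lid.py 20;  python3 -c "
from h import *
a=cv2.imread('pics/s20.png');cv2.imwrite('pics/s20c.png',cv2.resize(a[80:300,220:440],None,fx=2.7,fy=2.7,interpolation=cv2.INTER_CUBIC))
"
```

```text
t: 20.85
tool_pos: [0.707, -0.03, 0.4621]
ee_rot: [[0.077, 0.997, -0.001], [0.997, -0.077, 0.0], [0.0, -0.001, -1.0]]
force: [0.9, 0.8, 0.5]
gripper_width: 0.0175
c20 7694 6253 [ 0.0115  0.0003 -0.0037] lean deg -0.21169841765690026
s20 1809 828 [ 0.0028  0.0022 -0.0083] lean deg -0.473769561057524
[-0.5514 -0.6551  0.4577] [ 0.7071 -0.03    0.4624] 20.95
```

View pics/s20c.png

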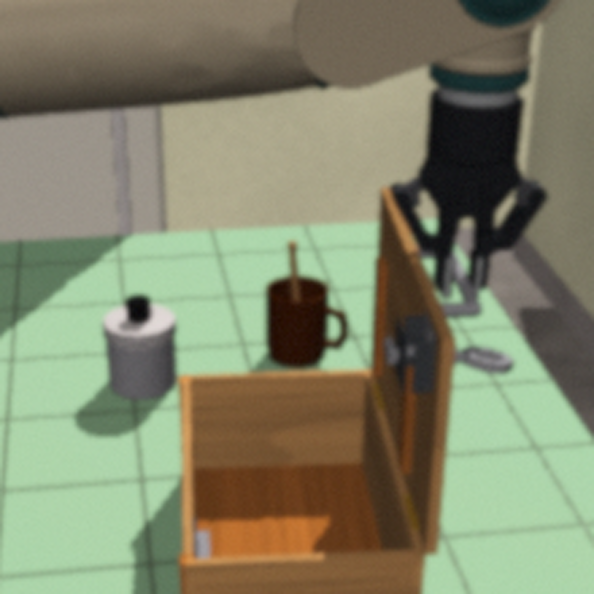

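```bash
python3 -m pendant '[{"tx":0,"ty":0,"tz":-0.01,"ax":0,"ay":0,"az":0},{"tx":0,"ty":0,"tz":-0.02,"ax":0,"ay":0,"az":0},{"tx":0,"ty":0,"tz":-0.02,"ax":0,"ay":0,"az":0},{"tx":0,"ty":0,"tz":0,"ax":0,"ay":0,"az":0}]' && python3 -c "
from h import *
print(read_state()['joint_positions'])"; python3 -m pendant '[{"tx":0,"ty":0,"tz":-0.02,"ax":0,"ay":0,"az":0},{"tx":0,"ty":0,"tz":-0.02,"ax":0,"ay":0,"az":0},{"tx":0,"ty":0,"tz":0,"ax":0,"ay":0,"az":0}]' && python3 -c "
from h import *
print(read_state()['joint_positions'])"
```

```text
t: 21.45
tool_pos: [0.7065, -0.03, 0.5155]
ee_rot: [[0.077, 0.997, 0.005], [0.997, -0.077, -0.0], [0.0, 0.005, -1.0]]
force: [-1.0, -0.5, -0.2]
gripper_width: 0.0177
[-5.42355482e+00  3.79744538e+01  2.41731677e+01  1.24249504e-02
  1.17556300e+02 -9.90303157e-01]
t: 21.82
tool_pos: [0.7068, -0.03, 0.5537]
ee_rot: [[0.077, 0.997, 0.003], [0.997, -0.077, -0.0], [0.0, 0.003, -1.0]]
force: [1.1, 1.0, -0.2]
gripper_width: 0.0177
[-5.42486824e+00  4.20540058e+01  1.36060546e+01  1.08079188e-02
  1.24166972e+02 -9.88809661e-01]
```

```bash
python3 -c "
from h import *
p,R=plan([.56,.18,.55],down(40),5)
plan([.446,.355,.42],down(85.5),5,p,R)
"
```

```text
5 x {"tx":0.0488,"ty":-0.0193,"tz":0.0007,"ax":0.03,"ay":0.01,"az":-8.89} end [0.5602 0.1799 0.55  ] yaw 40.02 zdir [ 0. -0. -1.]
5 x {"tx":0.0388,"ty":0.0182,"tz":0.026,"ax":0,"ay":0,"az":-9.1} end [0.4462 0.355  0.4199] yaw 85.52 zdir [ 0. -0. -1.]
```

```bash
python3 -m pendant '[{"tx":0.0488,"ty":-0.0193,"tz":0.0007,"ax":0.03,"ay":0.01,"az":-8.89},{"tx":0.0488,"ty":-0.0193,"tz":0.0007,"ax":0.03,"ay":0.01,"az":-8.89},{"tx":0.0488,"ty":-0.0193,"tz":0.0007,"ax":0.03,"ay":0.01,"az":-8.89},{"tx":0.0488,"ty":-0.0193,"tz":0.0007,"ax":0.03,"ay":0.01,"az":-8.89},{"tx":0.0488,"ty":-0.0193,"tz":0.0007,"ax":0.03,"ay":0.01,"az":-8.89},{"tx":0.0388,"ty":0.0182,"tz":0.026,"ax":0,"ay":0,"az":-9.1},{"tx":0.0388,"ty":0.0182,"tz":0.026,"ax":0,"ay":0,"az":-9.1},{"tx":0.0388,"ty":0.0182,"tz":0.026,"ax":0,"ay":0,"az":-9.1},{"tx":0.0388,"ty":0.0182,"tz":0.026,"ax":0,"ay":0,"az":-9.1},{"tx":0.0388,"ty":0.0182,"tz":0.026,"ax":0,"ay":0,"az":-9.1},{"tx":0,"ty":0,"tz":0,"ax":0,"ay":0,"az":0},{"tx":0,"ty":0,"tz":0,"ax":0,"ay":0,"az":0}]' -0.3; python3 lid.py 21; python3 - <<'E'
from h import *
np.set_printoptions(precision=4,suppress=True)
shot('wrist','w21')
for n in('w21','c21','s21'):
    P,ok=cloud(n);D=np.hypot(P[...,0]-.446,P[...,1]-.354)
    for lo,hi in((.085,.096),(.108,.13)):
        m=ok&(P[...,2]>lo)&(P[...,2]<hi)&(D<.06);t=P[m]
        if len(t)>10:
            (cx,cy),r=cv2.minEnclosingCircle(t[:,:2].astype(np.float32)*1000); print(n,lo,len(t),cx,cy,r,t.mean(0),t.min(0),t.max(0))
E
```

```text
t: 23.32
tool_pos: [0.446, 0.3546, 0.4193]
ee_rot: [[-0.997, 0.079, -0.002], [0.079, 0.997, -0.0], [0.002, -0.0, -1.0]]
force: [0.6, -0.2, 0.5]
gripper_width: 0.0552
c21 8314 6628 [ 0.0115 -0.0002 -0.0033] lean deg -0.18863362707030673
s21 1799 822 [ 0.0027  0.0021 -0.0065] lean deg -0.36987002051336026
[ 0.1622  0.4026 -0.2749] [0.4466 0.3542 0.4203] 23.425
w21 0.085 9055 438.1886291503906 362.678955078125 43.778751373291016 [0.4353 0.3626 0.0906] [0.3947 0.319  0.0852] [0.4812 0.4063 0.096 ]
w21 0.108 1479 438.2906188964844 362.2290954589844 15.134073257446289 [0.4371 0.3625 0.1162] [0.4232 0.348  0.1082] [0.4528 0.3771 0.1189]
c21 0.085 560 441.98602294921875 363.1407165527344 45.98660659790039 [0.4478 0.3586 0.0895] [0.3966 0.3193 0.0851] [0.4866 0.4056 0.0955]
c21 0.108 106 441.16156005859375 362.76123046875 16.567350387573242 [0.4434 0.3617 0.1146] [0.4256 0.3475 0.108 ] [0.4569 0.3779 0.1201]
s21 0.085 239 439.0375671386719 361.114501953125 46.513397216796875 [0.4404 0.3511 0.0896] [0.3975 0.3148 0.0854] [0.482  0.4022 0.0956]
s21 0.108 47 439.9388122558594 361.30474853515625 15.164140701293945 [0.4404 0.3585 0.1137] [0.4275 0.3472 0.1082] [0.454  0.3763 0.1174]
```

View pics/w21.png

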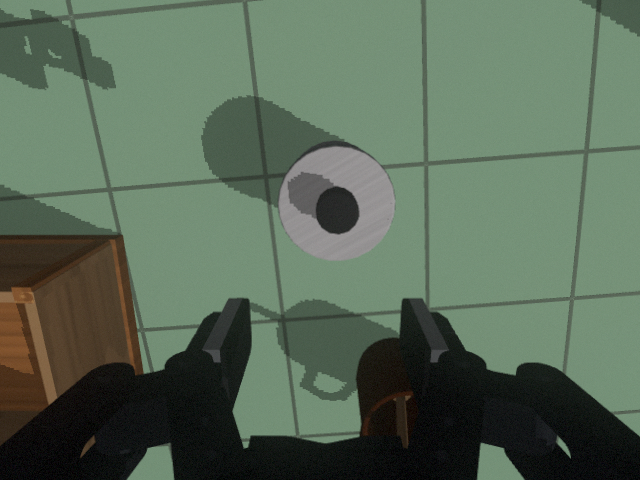

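View pics/c21.png

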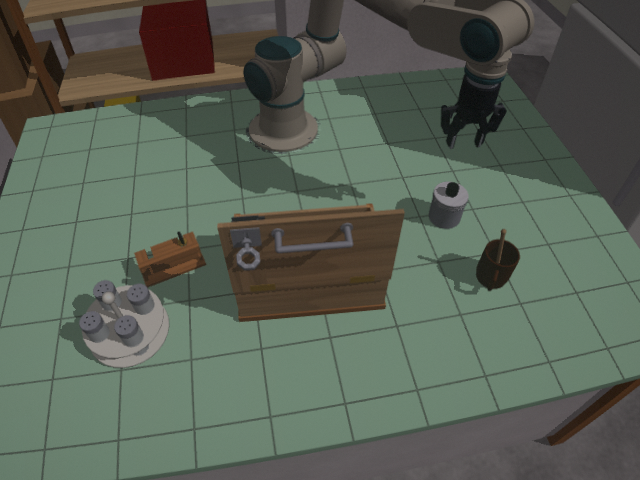

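```bash
python3 -c "
from h import *
p,R=plan([.4385,.3624,.33],down(85.5),4)
plan([.4385,.3624,.268],down(85.5),4,p,R)
"
```

```text
4 x {"tx":0.0022,"ty":0.0019,"tz":0.0226,"ax":0.01,"ay":-0.02,"az":-0.03} end [0.4385 0.3625 0.33  ] yaw 85.51 zdir [ 0.  0. -1.]
4 x {"tx":-0,"ty":-0,"tz":0.0155,"ax":0,"ay":0,"az":0} end [0.4385 0.3625 0.268 ] yaw 85.51 zdir [ 0.  0. -1.]
```

```bash
python3 -m pendant '[{"tx":0.0022,"ty":0.0019,"tz":0.0226,"ax":0,"ay":-0.02,"az":-0.03},{"tx":0.0022,"ty":0.0019,"tz":0.0226,"ax":0,"ay":-0.02,"az":-0.03},{"tx":0.0022,"ty":0.0019,"tz":0.0226,"ax":0,"ay":-0.02,"az":-0.03},{"tx":0.0022,"ty":0.0019,"tz":0.0226,"ax":0,"ay":-0.02,"az":-0.03},{"tx":0,"ty":0,"tz":0,"ax":0,"ay":0,"az":0},{"tx":0,"ty":0,"tz":0,"ax":0,"ay":0,"az":0}]'; python3 - <<'E'
from h import *
np.set_printoptions(precision=4,suppress=True)
shot('wrist','w22')
n='w22'
P,ok=cloud(n);D=np.hypot(P[...,0]-.439,P[...,1]-.362)
for lo,hi in((.085,.096),(.110,.13)):
    m=ok&(P[...,2]>lo)&(P[...,2]<hi)&(D<.06);t=P[m]
    (cx,cy),r=cv2.minEnclosingCircle(t[:,:2].astype(np.float32)*1000); print(n,lo,len(t),cx,cy,r,t.mean(0),t.min(0),t.max(0))
plan([.4385,.3624,.268],down(85.5),4)
E
```

```text
t: 24.22
tool_pos: [0.4382, 0.363, 0.3308]
ee_rot: [[-0.997, 0.077, 0.001], [0.077, 0.997, 0.001], [-0.001, 0.001, -1.0]]
force: [0.5, -0.3, 0.3]
gripper_width: 0.0557
w22 0.085 16102 438.475830078125 362.6569519042969 44.0650520324707 [0.4337 0.3629 0.0906] [0.3945 0.3189 0.085 ] [0.4813 0.406  0.096 ]
w22 0.11 2881 438.0559387207031 362.4315185546875 15.018017768859863 [0.4366 0.3626 0.1162] [0.4233 0.3478 0.11  ] [0.4527 0.377  0.1187]
4 x {"tx":-0.0001,"ty":-0.0002,"tz":0.0158,"ax":0.02,"ay":0.01,"az":0.02} end [0.4386 0.3623 0.2678] yaw 85.51 zdir [ 0.  0. -1.]
```

View pics/w22.png

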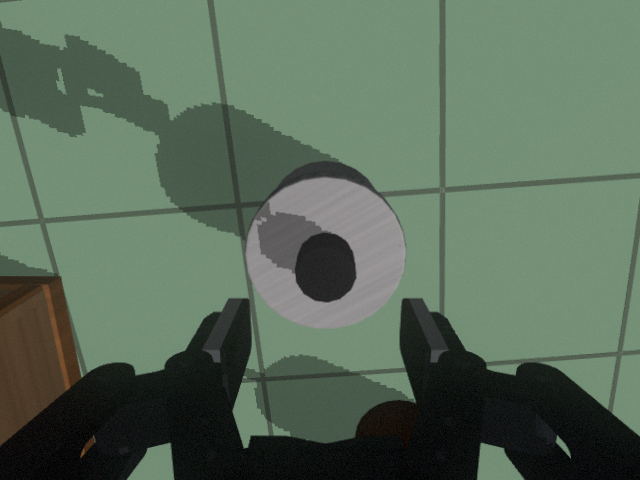

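The knob, at (326,267), is centred between the open jaws. I'll go down and grip it.

```bash
python3 -m pendant '[{"tx":0,"ty":-0.0002,"tz":0.0158,"ax":0,"ay":0,"az":0},{"tx":0,"ty":-0.0002,"tz":0.0158,"ax":0,"ay":0,"az":0},{"tx":0,"ty":-0.0002,"tz":0.0158,"ax":0,"ay":0,"az":0},{"tx":0,"ty":0,"tz":0.0148,"ax":0,"ay":0,"az":0},{"tx":0,"ty":0,"tz":0,"ax":0,"ay":0,"az":0}]'; python3 -m pendant '[{"tx":0,"ty":0,"tz":0,"ax":0,"ay":0,"az":0},{"tx":0,"ty":0,"tz":0,"ax":0,"ay":0,"az":0},{"tx":0,"ty":0,"tz":0,"ax":0,"ay":0,"az":0},{"tx":0,"ty":0,"tz":0,"ax":0,"ay":0,"az":0}]' 1; python3 -c "
from h import *
shot('wrist','w23'); s=read_state();print(s['tool_pos'],s['force'],s['gripper_width'])"
```

```text
t: 24.9
tool_pos: [0.4372, 0.3624, 0.2652]
ee_rot: [[-0.997, 0.076, -0.004], [0.076, 0.997, -0.002], [0.003, -0.002, -1.0]]
force: [-0.0, -0.0, -0.2]
gripper_width: 0.0554
t: 25.4
tool_pos: [0.4377, 0.3629, 0.2682]
ee_rot: [[-0.997, 0.076, 0.001], [0.076, 0.997, 0.002], [-0.001, 0.002, -1.0]]
force: [0.1, 1.4, 4.2]
gripper_width: 0.0281
[0.43769804 0.36289724 0.26824076] [0.81082741 1.74681534 6.16236066] 0.02802604177284261
```

View pics/w23.png

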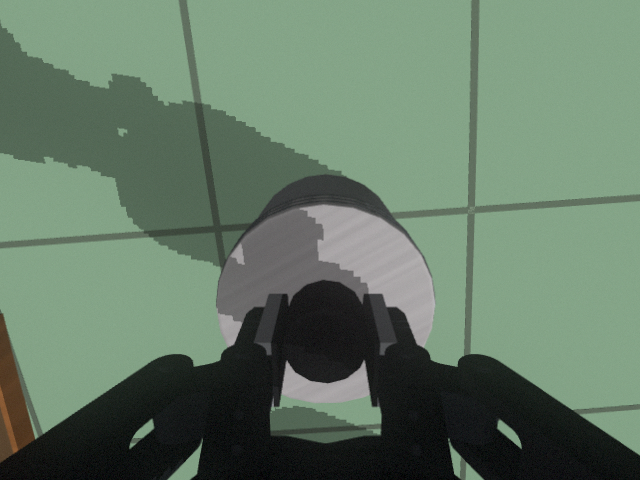

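```bash
python3 -m pendant '[{"tx":0,"ty":0,"tz":-0.008,"ax":0,"ay":0,"az":0},{"tx":0,"ty":0,"tz":-0.015,"ax":0,"ay":0,"az":0},{"tx":0,"ty":0,"tz":-0.025,"ax":0,"ay":0,"az":0},{"tx":0,"ty":0,"tz":-0.035,"ax":0,"ay":0,"az":0},{"tx":0,"ty":0,"tz":-0.035,"ax":0,"ay":0,"az":0},{"tx":0,"ty":0,"tz":-0.035,"ax":0,"ay":0,"az":0},{"tx":0,"ty":0,"tz":-0.025,"ax":0,"ay":0,"az":0},{"tx":0,"ty":0,"tz":-0.015,"ax":0,"ay":0,"az":0},{"tx":0,"ty":0,"tz":0,"ax":0,"ay":0,"az":0}]'; python3 -c "
from h import *
shot('side','s24'); s=read_state();print(s['tool_pos'],s['force'],s['gripper_width'])
a=cv2.imread('pics/s24.png');cv2.imwrite('pics/s24c.png',cv2.resize(a[60:300,160:400],None,fx=2.5,fy=2.5,interpolation=cv2.INTER_CUBIC))
plan([.5465,.0218,.46],down(85.5),10)"
```

```text
t: 26.58
tool_pos: [0.4377, 0.3626, 0.461]
ee_rot: [[-0.997, 0.076, 0.0], [0.076, 0.997, 0.001], [-0.0, 0.001, -1.0]]
force: [0.7, 1.1, -3.3]
gripper_width: 0.0277
[0.43774153 0.36259735 0.45960259] [-0.80973191 -0.1187346  -4.04167553] 0.028188938081404078
10 x {"tx":-0.0135,"ty":-0.0331,"tz":-0,"ax":-0,"ay":-0.01,"az":0.01} end [0.5469 0.0222 0.4597] yaw 85.53 zdir [ 0.    -0.001 -1.   ]
```

View pics/s24c.png

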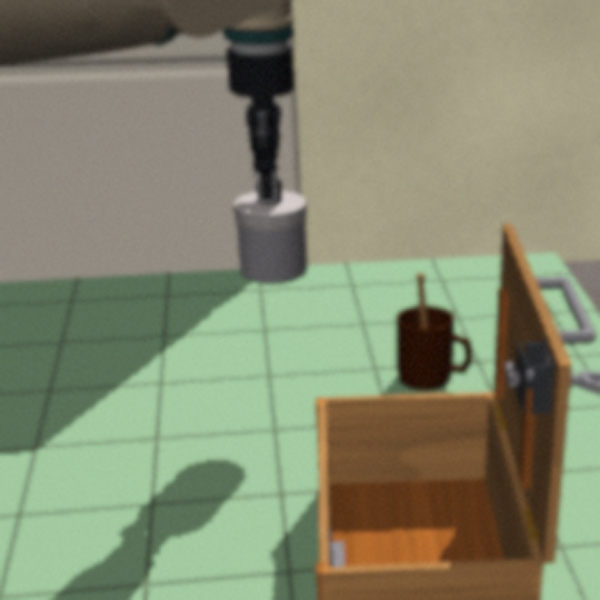

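```bash
python3 -m pendant '[{"tx":-0.005,"ty":-0.012,"tz":0,"ax":0,"ay":0,"az":0},{"tx":-0.011,"ty":-0.027,"tz":0,"ax":0,"ay":0,"az":0},{"tx":-0.015,"ty":-0.037,"tz":0,"ax":0,"ay":0,"az":0},{"tx":-0.017,"ty":-0.042,"tz":0,"ax":0,"ay":0,"az":0},{"tx":-0.018,"ty":-0.044,"tz":0,"ax":0,"ay":0,"az":0},{"tx":-0.018,"ty":-0.044,"tz":0,"ax":0,"ay":0,"az":0},{"tx":-0.017,"ty":-0.042,"tz":0,"ax":0,"ay":0,"az":0},{"tx":-0.015,"ty":-0.037,"tz":0,"ax":0,"ay":0,"az":0},{"tx":-0.011,"ty":-0.027,"tz":0,"ax":0,"ay":0,"az":0},{"tx":-0.006,"ty":-0.014,"tz":0,"ax":0,"ay":0,"az":0},{"tx":-0.002,"ty":-0.005,"tz":0,"ax":0,"ay":0,"az":0},{"tx":0,"ty":0,"tz":0,"ax":0,"ay":0,"az":0}]'; python3 - <<'E'
from h import *
np.set_printoptions(precision=4,suppress=True)
for n,f in(('wrist','w25'),('side','s25'),('scene','c25')): shot(n,f)
s=read_state();print(s['tool_pos'],s['force'])
a=cv2.imread('pics/s25.png');b=cv2.imread('pics/w25.png');cv2.imwrite('pics/s25c.png',np.hstack([cv2.resize(a[60:300,200:440],(400,400)),cv2.resize(b,(400,300))[0:300] if 0 else cv2.copyMakeBorder(cv2.resize(b,(400,300)),0,100,0,0,cv2.BORDER_CONSTANT)]))
# rim of kist (z~.128) in kist frame
xl=np.array([np.cos(np.radians(-4.5)),np.sin(np.radians(-4.5)),0]); yl=np.array([-xl[1],xl[0],0]); H=np.array([.661,-.0274,.128])
for f in('c25','s25','w25'):
    P,ok=cloud(f);Q=P-H;A=Q@xl;B=Q@yl;C=Q[...,2]
    m=ok&(abs(C)<.006)&(A>-.24)&(A<-.01)&(abs(B)<.2)
    t=np.c_[A[m],B[m]]
    if len(t)>5: print(f,len(t),np.percentile(t,[1,99],axis=0))
    m=ok&(abs(C+.12)<.006)&(A>-.2)&(A<-.0)&(abs(B)<.16); t=np.c_[A[m],B[m],C[m]]; 
    if len(t)>5: print('floor',len(t),np.percentile(t,[1,50,99],axis=0))
print('tool in kist',(s['tool_pos']-H)@xl,(s['tool_pos']-H)@yl)
E
```

```text
t: 28.12
tool_pos: [0.5471, 0.0227, 0.4598]
ee_rot: [[-0.997, 0.076, -0.001], [0.076, 0.997, 0.0], [0.001, 0.0, -1.0]]
force: [-0.3, 0.4, -3.8]
gripper_width: 0.0277
[0.547  0.0232 0.4601] [ 0.162   0.1166 -3.4793]
c25 416 [[-0.2038 -0.1547]
 [-0.1828  0.1589]]
floor 11 [[-0.0029 -0.1325 -0.1161]
 [-0.0008  0.0358 -0.1145]
 [-0.0003  0.1114 -0.114 ]]
s25 708 [[-0.2011 -0.1614]
 [-0.0125  0.1601]]
floor 281 [[-0.19   -0.1595 -0.1181]
 [-0.1065  0.0631 -0.1145]
 [-0.0082  0.1555 -0.114 ]]
w25 12910 [[-0.2028 -0.1601]
 [-0.0132  0.1593]]
floor 14 [[-0.191  -0.1202 -0.1146]
 [-0.1691  0.05   -0.1142]
 [-0.0337  0.1222 -0.114 ]]
tool in kist -0.11763148514226446 0.04148153247322079
```

View pics/s25c.png

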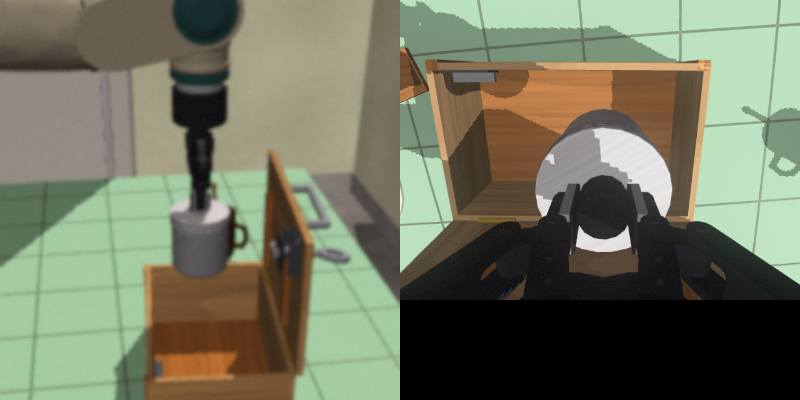

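```bash
python3 -m pendant '[{"tx":0,"ty":0,"tz":0.008,"ax":0,"ay":0,"az":0},{"tx":0,"ty":0,"tz":0.018,"ax":0,"ay":0,"az":0},{"tx":0,"ty":0,"tz":0.026,"ax":0,"ay":0,"az":0},{"tx":0,"ty":0,"tz":0.028,"ax":0,"ay":0,"az":0},{"tx":0,"ty":0,"tz":0,"ax":0,"ay":0,"az":0}]'; python3 -m pendant '[{"tx":0,"ty":0,"tz":0.012,"ax":0,"ay":0,"az":0},{"tx":0,"ty":0,"tz":0.022,"ax":0,"ay":0,"az":0},{"tx":0,"ty":0,"tz":0.022,"ax":0,"ay":0,"az":0},{"tx":0,"ty":0,"tz":0.018,"ax":0,"ay":0,"az":0},{"tx":0,"ty":0,"tz":0.012,"ax":0,"ay":0,"az":0},{"tx":0,"ty":0,"tz":0.006,"ax":0,"ay":0,"az":0},{"tx":0,"ty":0,"tz":0,"ax":0,"ay":0,"az":0}]'; python3 -c "
from h import *
shot('side','s26'); s=read_state();print(s['tool_pos'],s['force'])
a=cv2.imread('pics/s26.png');cv2.imwrite('pics/s26c.png',cv2.resize(a[60:300,200:440],None,fx=2.5,fy=2.5))"
```

```text
t: 28.9
tool_pos: [0.5466, 0.0224, 0.3762]
ee_rot: [[-0.997, 0.076, -0.008], [0.076, 0.997, 0.0], [0.008, -0.0, -1.0]]
force: [-0.3, 0.2, -3.8]
gripper_width: 0.0285
t: 29.78
tool_pos: [0.5471, 0.0224, 0.2881]
ee_rot: [[-0.997, 0.076, -0.001], [0.076, 0.997, 0.0], [0.001, -0.0, -1.0]]
force: [-0.3, -0.0, -3.4]
gripper_width: 0.0279
[0.54714532 0.02233998 0.28856993] [-0.08542149 -0.61544384 -3.17672192]
```

View pics/s26c.png

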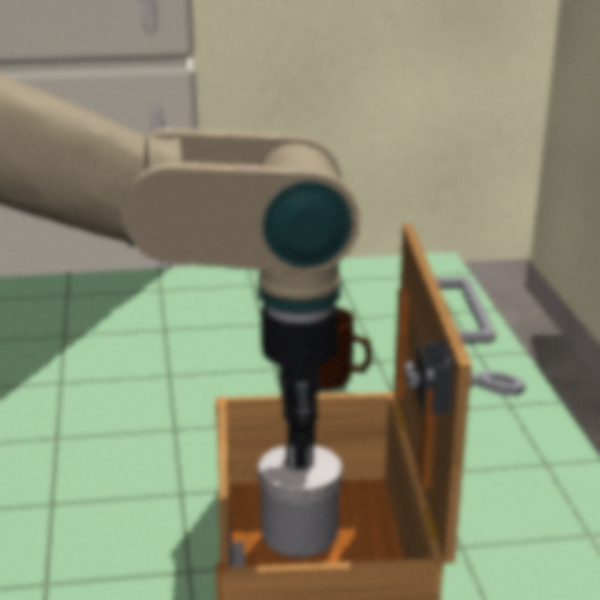

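```bash
python3 -m pendant '[{"tx":0,"ty":0,"tz":0.003,"ax":0,"ay":0,"az":0},{"tx":0,"ty":0,"tz":0.003,"ax":0,"ay":0,"az":0},{"tx":0,"ty":0,"tz":0.002,"ax":0,"ay":0,"az":0},{"tx":0,"ty":0,"tz":0.001,"ax":0,"ay":0,"az":0},{"tx":0,"ty":0,"tz":0,"ax":0,"ay":0,"az":0}]'; python3 -m pendant '[{"tx":0,"ty":0,"tz":0.001,"ax":0,"ay":0,"az":0},{"tx":0,"ty":0,"tz":0.001,"ax":0,"ay":0,"az":0},{"tx":0,"ty":0,"tz":0,"ax":0,"ay":0,"az":0}]';python3 -m pendant '[{"tx":0,"ty":0,"tz":0.001,"ax":0,"ay":0,"az":0},{"tx":0,"ty":0,"tz":0.0005,"ax":0,"ay":0,"az":0},{"tx":0,"ty":0,"tz":0,"ax":0,"ay":0,"az":0}]'
```

```text
t: 30.45
tool_pos: [0.547, 0.0223, 0.279]
ee_rot: [[-0.997, 0.076, -0.001], [0.076, 0.997, 0.0], [0.001, -0.0, -1.0]]
force: [-0.1, 0.3, -3.9]
gripper_width: 0.0281
t: 30.82
tool_pos: [0.5469, 0.0223, 0.2769]
ee_rot: [[-0.997, 0.076, -0.001], [0.076, 0.997, 0.0], [0.001, -0.0, -1.0]]
force: [0.4, -0.1, -3.8]
gripper_width: 0.0278
t: 31.2
tool_pos: [0.5471, 0.0224, 0.2762]
ee_rot: [[-0.997, 0.076, -0.0], [0.076, 0.997, 0.0], [0.0, 0.0, -1.0]]
force: [-2.2, 0.7, 1.7]
gripper_width: 0.0282
```

```bash
python3 -m pendant '[{"tx":0,"ty":0,"tz":0.0003,"ax":0,"ay":0,"az":0},{"tx":0,"ty":0,"tz":0,"ax":0,"ay":0,"az":0},{"tx":0,"ty":0,"tz":0,"ax":0,"ay":0,"az":0},{"tx":0,"ty":0,"tz":0,"ax":0,"ay":0,"az":0}]' -0.1; python3 -c "
from h import *
shot('wrist','w27');shot('side','s27')
a=cv2.imread('pics/s27.png');b=cv2.imread('pics/w27.png');cv2.imwrite('pics/s27c.png',np.hstack([cv2.resize(a[60:300,200:440],(400,400)),cv2.copyMakeBorder(cv2.resize(b,(400,300)),0,100,0,0,cv2.BORDER_CONSTANT)]))"
```

```text
t: 31.7
tool_pos: [0.547, 0.0223, 0.2752]
ee_rot: [[-0.997, 0.076, -0.001], [0.076, 0.997, 0.0], [0.001, 0.0, -1.0]]
force: [-0.1, 0.5, -0.1]
gripper_width: 0.0476
```

View pics/s27c.png

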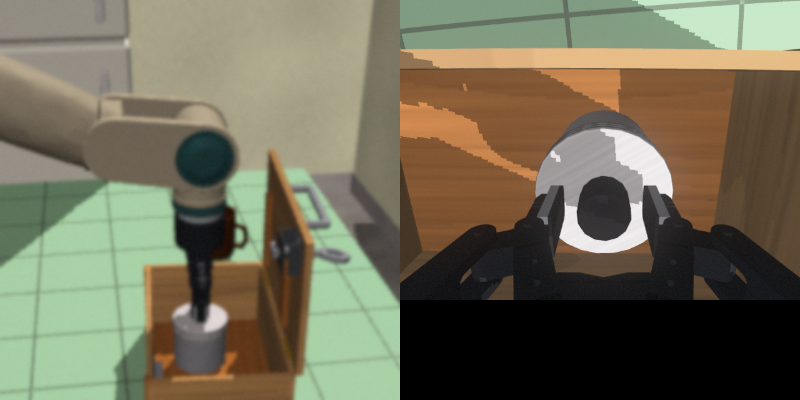

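The jaws are clear of the knob. I'll withdraw straight up, then back away.

```bash
python3 -m pendant '[{"tx":0,"ty":0,"tz":-0.01,"ax":0,"ay":0,"az":0},{"tx":0,"ty":0,"tz":-0.02,"ax":0,"ay":0,"az":0},{"tx":0,"ty":0,"tz":-0.03,"ax":0,"ay":0,"az":0},{"tx":0,"ty":0,"tz":-0.04,"ax":0,"ay":0,"az":0},{"tx":0,"ty":0,"tz":-0.04,"ax":0,"ay":0,"az":0},{"tx":0,"ty":0,"tz":-0.04,"ax":0,"ay":0,"az":0},{"tx":0.03,"ty":0.02,"tz":-0.01,"ax":0,"ay":0,"az":0},{"tx":0.04,"ty":0.04,"tz":0,"ax":0,"ay":0,"az":0},{"tx":0.03,"ty":0.04,"tz":0,"ax":0,"ay":0,"az":0},{"tx":0.02,"ty":0.04,"tz":0,"ax":0,"ay":0,"az":0},{"tx":0,"ty":0,"tz":0,"ax":0,"ay":0,"az":0},{"tx":0,"ty":0,"tz":0,"ax":0,"ay":0,"az":0}]'; python3 lid.py 28;  python3 - <<'E'
from h import *
np.set_printoptions(precision=4,suppress=True)
shot('wrist','w28')
for n in('s28','w28','c28'):
    P,ok=cloud(n);D=np.hypot(P[...,0]-.547,P[...,1]-.0223)
    for lo,hi in((.092,.105),(.118,.134)):
        m=ok&(P[...,2]>lo)&(P[...,2]<hi)&(D<.06);t=P[m]
        if len(t)>10:
            (cx,cy),r=cv2.minEnclosingCircle(t[:,:2].astype(np.float32)*1000); print(n,lo,len(t),cx,cy,r,t.mean(0))
            if lo<.1 and len(t)>200:
                k=np.linalg.lstsq(np.c_[np.ones(len(t)),t[:,:2]-t[:,:2].mean(0)],t[:,2],rcond=None)[0];print('top tilt deg',np.degrees(k[1:]))
a=cv2.imread('pics/s28.png');b=cv2.imread('pics/c28.png');cv2.imwrite('pics/f28.png',np.hstack([cv2.resize(a[60:300,200:440],(400,400)),cv2.resize(b[150:350,180:420],(400,333)) if 0 else cv2.copyMakeBorder(cv2.resize(b,(400,300)),0,100,0,0,cv2.BORDER_CONSTANT)]))
E
```

```text
t: 33.3
tool_pos: [0.4381, 0.1708, 0.4659]
ee_rot: [[-0.997, 0.076, -0.0], [0.076, 0.997, -0.0], [0.0, -0.0, -1.0]]
force: [0.2, -0.5, 0.0]
gripper_width: 0.0471
c28 8316 6727 [ 0.0117  0.0006 -0.0054] lean deg -0.3101421513636572
s28 1800 829 [ 0.0029  0.0034 -0.0081] lean deg -0.4658831918989628
[ 0.0665 -1.2762 -0.5142] [0.4385 0.1703 0.4655] 33.4
s28 0.092 412 549.07568359375 19.934673309326172 45.94511795043945 [0.5479 0.0118 0.0974]
top tilt deg [0.1982 1.029 ]
s28 0.118 70 549.5220947265625 20.535675048828125 15.715269088745117 [0.5493 0.0188 0.1228]
w28 0.092 3984 547.0419311523438 21.418739318847656 44.31413650512695 [0.5334 0.0203 0.0985]
top tilt deg [ 0.9037 -0.311 ]
w28 0.118 910 547.2276611328125 21.754030227661133 15.313112258911133 [0.5454 0.0231 0.1239]
```

View pics/f28.png

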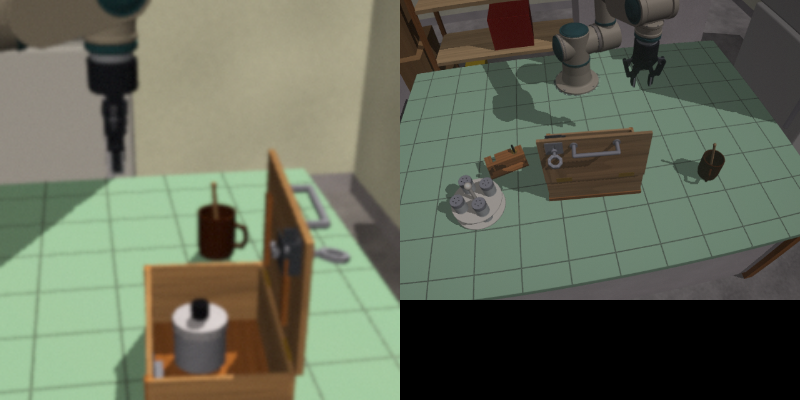

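View pics/c28.png

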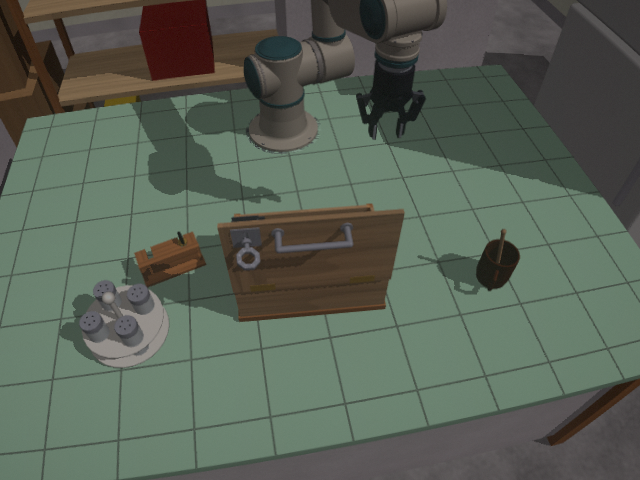

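View pics/w28.png

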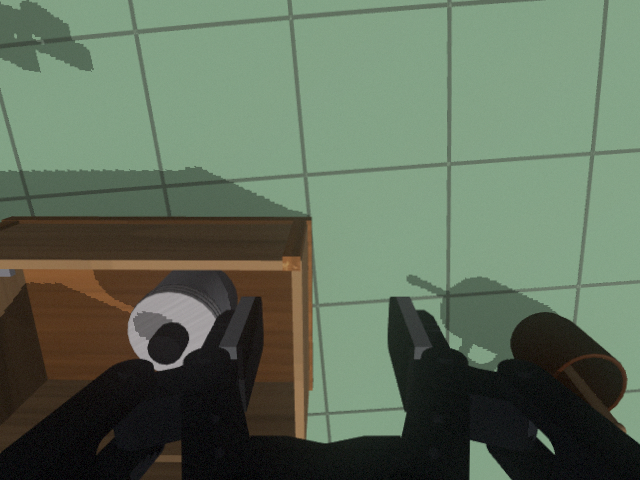

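```bash
python3 - <<'E'
from h import *
np.set_printoptions(precision=4,suppress=True)
xl=np.array([np.cos(np.radians(-4.5)),np.sin(np.radians(-4.5)),0]); yl=np.array([-xl[1],xl[0],0]); H=np.array([.661,-.0274,.128])
for n in('c20','c28','s28'):
    P,ok=cloud(n);Q=P-H;A=Q@xl;B=Q@yl;C=Q[...,2]
    m=ok&(A>.03)&(A<.09)&(abs(B+.115)<.03)&(abs(C-.17)<.05); t=np.c_[A[m],B[m],C[m]]
    print(n,len(t),t.min(0),t.max(0),t.mean(0)) if len(t) else None
    m=ok&(A>.05)&(A<.09)&(abs(B+.115)<.03)&(abs(C-.17)<.05); t=np.c_[A[m],B[m],C[m]]
    k=np.linalg.lstsq(np.c_[np.ones(len(t)),t[:,:2]],t[:,2],rcond=None)[0]; print('bow plane slopes deg',np.degrees(np.arctan(k[1:])))
a=np.load('pics/scene0.npz')['p'].astype(int);b=np.load('pics/c28.npz')['p'].astype(int)
for nm,(x0,x1,y0,y1) in dict(carousel=(75,172,278,368),mug=(475,520,225,292),spare=(174,190,228,248)).items():
    print(nm,np.abs(a[y0:y1,x0:x1]-b[y0:y1,x0:x1]).max(2).mean())
E
```

```text
c20 324 [ 0.0301 -0.1324  0.1483] [ 0.0667 -0.0918  0.1679] [ 0.049 -0.112  0.16 ]
bow plane slopes deg [-15.8228  -9.2072]
c28 323 [ 0.03   -0.1325  0.1483] [ 0.0668 -0.0919  0.1672] [ 0.0493 -0.1119  0.16  ]
bow plane slopes deg [-14.7811  -7.4094]
s28 134 [ 0.0302 -0.1345  0.1511] [ 0.0673 -0.0939  0.166 ] [ 0.0477 -0.1178  0.1593]
bow plane slopes deg [-5.0054 -4.9144]
carousel 9.099198167239404
mug 5.5787728026534
spare 5.56875
```

```bash
python3 -c "
from h import *
print(workorder.close_job()); print(read_state()['t'])"
```

```text
the job is handed in; nothing more can be done
None
the job is handed in; nothing more can be done
```

The job is done and handed in, about 34 s into the 72 s allowed. No verdict was reported.

**What I did:**
1. **Key:** I lifted the large key from the rack and pushed it home in the keyhole. I felt the collar seat at about 8 N. I turned it about 95° clockwise, a quarter turn plus the play, and let go.
2. **Lid:** I raised it by its bar to upright. The bar slipped about 4 mm in the fingers halfway up, so I gripped it again there.
3. **Canister:** I lifted it by its knob and set it on the kist's floor with light contact (about 2 N), then drew the arm clear.

**Last checks:**
- **Lid:** the two fixed cameras put it at 89.5° and 89.7°, and it had not moved beyond measurement scatter since I let go of it.
- **Key:** the bow's outer end is 67 mm from the hinge plane, against 65.5 mm expected when fully home, so it agrees within measuring error. The camera fits of its turn disagreed (roughly 5 to 9° past 90° between them). The job is past the 66° the bolt needs either way.
- **Canister:** it stands upright, with about 30 mm to the front wall and 65 mm to the back. Its top measured within about 1° of level.
- **Spare key, mug and carousel:** they look unmoved in the before and after pictures. The pixel comparison showed small differences, largest at the carousel; I did not trace these.

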